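# Get the block stamp out from behind the paint bottles

## Robot

A 6-joint arm with a two-finger parallel gripper is mounted at the origin on the work surface. World frame = base frame: x ahead of the robot, y to its left, z up, the work surface at z = 0. Lengths are in m, angles in rad, forces in N, time in s.
With the tool pointing down it reaches from about 0.25 to 0.775 m from the base axis. Payload 4 kg.
Tool frame: the origin (TCP) lies on the centre line of the jaws, within the pads' length; the fingertips stand 17 mm ahead of it and the grasp point (between the pads) lies 2 mm behind it (robot.finger_overhang is the distance from the TCP to the fingertips, in m); z points along the fingers, y is the direction in which the jaws open and shut (so a half turn about z gives the same grasp; the last joint's range is limited). The gripper opens to 94 mm and grips with 3 to 60 N. Pads are 16 mm wide; open, the fingers measure 119 mm over their backs; the gripper's body (75 mm by 177 mm) begins 78 mm behind the grasp point.
Start: joints at [-0.103, 0.087, 1.371, -0, 1.684, -0.103], TCP at [0.55, -0, 0.223] pointing down, gripper open.
Joint ranges: [-3.1, 3.1], [-0.76, 2.03], [0.27, 2.55], [-1.08, 4.22], [0.17, 2.65], [-2.57, 2.57]. Speed limits (rad/s): [2.79, 2.79, 3.14, 3.14, 3.14, 3.14].

## Interface

Orientations are given as a unit quaternion [w, x, y, z].
In Python, from workcell import robot gives the robot as it stands.
- The arm moves only by the shell command python3 -m pendant 'ROWS' [FORCE]. ROWS is JSON, a list of rows, each an object of numbers: "hand": the finger opening in m, from 0 to 0.094; "tx", "ty", "tz": the shift along the tool's x, y, z in m; "rx", "ry", "rz": the turn, a rotation vector about the tool's x, y, z in degrees. A call has 1 to 12 rows; each row is the pose to reach, as a shift and turn from the pose commanded when the call began, along the tool's axes at that moment; what a row does not reach only later rows make up. A row lasts 1/8 s, in which the tool goes at most 62.5 mm and 10.7 degrees, less where a joint would pass 70% of its speed; a pose out of reach is approached as far as the arm can. A call with a gripper value outside its range is refused whole. The fingers move at their own pace and stop on an object; FORCE is the grip in N (left out, the last holds). Time passes only in rows, so rows that repeat a pose let the fingers close. It gives the time, the measured TCP pose, the force and the opening at its end, in the units of the state.
- robot.get_obs(): the state, without advancing time (a new reading comes with each control period).
- robot.read_camera(name): name is "scene" or "side" or "wrist"; returns a dict with "frame" (384x512x3 uint8, red, green, blue), "intrinsics" (3x3 intrinsics, pixels), "dist_coeffs" ([k1, k2, p1, p2, k3] as OpenCV has them; the pictures are not rectified), "extrinsics" (4x4, takes a point from world to camera coordinates). Camera axes: x right, y down, z forward; pixel columns grow to the right and rows downward; lengths in m; the calibration is good to about 2 mm. A picture is of the moment at which its call begins. There is no depth.
- robot.hand_in(): hands the job in, once; it reports no verdict.
The state is a dict: "clock": time; "qpos": joint angles; "qvel": joint speeds; "joint_torque": joint torques, N m; "ee_pos": TCP position; "tool_rot": TCP orientation; "wrist_force": force on the tool from outside, world axes, zero at the start; "moment": the same for the moment, N m; "width": finger opening in m.
Only numpy, scipy, OpenCV 4.12 (cv2) and the standard library are available. Lean on these libraries where they do the work, as an engineer would, in place of code of your own. Each camera call takes 0.05 s, during which the arm holds its last target. There are 200 camera calls.

## Task

First move the red, yellow and blue paint bottles out of the white tray and stand all three on the cork mat; then fetch the wooden block stamp from behind them and stand it, rubber face down, in the middle of the green ink pad. Only then put the bottles back into the tray, each in the middle of the dot of its own colour (they may have stood on the wrong ones). Keep bottles and stamp upright throughout and leave the white glue bottle standing where it is.

Things in the scene. Friction and masses are not known exactly. Their poses are not given: they have to be found in the camera images.
- red_mid (a point): centre of the red paint bottle: loose, round, upright, 40 mm in diameter up to 60 mm high, then a shoulder and a 23 mm cap of the same colour, 85 mm high in all; this point lies on its axis half-way up (42.5 mm above its underside); z up. About 0.12 kg. At the start it stands on one of the three dots in the tray, not always its own
- yellow_mid (a point): centre of the yellow paint bottle: loose, round, upright, 40 mm in diameter up to 60 mm high, then a shoulder and a 23 mm cap of the same colour, 85 mm high in all; this point lies on its axis half-way up (42.5 mm above its underside); z up. About 0.12 kg. At the start it stands on one of the three dots in the tray, not always its own
- blue_mid (a point): centre of the blue paint bottle: loose, round, upright, 40 mm in diameter up to 60 mm high, then a shoulder and a 23 mm cap of the same colour, 85 mm high in all; this point lies on its axis half-way up (42.5 mm above its underside); z up. About 0.12 kg. At the start it stands on one of the three dots in the tray, not always its own
- stamp_mid (a point): centre of the stamp: loose light-wood block 44 x 44 x 50 mm high, black rubber face underneath, purple flower motif on top; the point lies half-way up (25 mm above its underside); x and y square to its sides, z up. About 0.08 kg. It starts in the white tray, its underside 8 mm above the table, between and behind the bottles: gaps of about 8 to 14 mm, too tight for fingers
- dot_red: red dot: fixed disc 56 mm in diameter, 2 mm thick, on the white tray (floor 8 mm thick, so the dot's top is 10 mm above the table); origin at the centre of its underside. The three dots lie 54 mm from the stamp's starting place: left, right and robot side of it. A 35 mm high rim runs along the tray's far side, about 80 mm beyond the stamp's starting place.
- dot_yellow: yellow dot: fixed disc 56 mm in diameter, 2 mm thick, on the white tray (floor 8 mm thick, so the dot's top is 10 mm above the table); origin at the centre of its underside. The three dots lie 54 mm from the stamp's starting place: left, right and robot side of it. A small white cap lies in the tray's near left corner.
- dot_blue: blue dot: fixed disc 56 mm in diameter, 2 mm thick, on the white tray (floor 8 mm thick, so the dot's top is 10 mm above the table); origin at the centre of its underside. The three dots lie 54 mm from the stamp's starting place: left, right and robot side of it. A small wooden spool stands in the tray's near right corner.
- mat: cork mat, the side area: fixed, 220 mm along its x by 110 mm along its y, 4 mm thick, no rim; origin at the centre of its underside
- inkpad: ink pad: fixed, black case 110 x 110 x 14 mm with a green firm flat cushion 94 x 94 mm whose top is 16 mm above the table; origin at the centre of its underside
- glue_mid (a point): white glue bottle with a pink label and a nozzle, not part of the job: loose, 36 mm in diameter, 110 mm high; this point lies on its axis half-way up (55 mm above the table)
There are look-alikes about, which are no part of the job. Of the things that look like the part that bears red_mid, the largest one is meant.

How it is judged:
By the outcome, as a careful person would: the job done as asked, in the order asked, and still so for the second after the job is handed in, with the robot touching nothing.
It also fails if it takes over 136 s, if anything falls off the work surface, if the arm or the gripper's body presses on something with over 40 N, if the wrist force passes 120 N, or if a joint passes its speed limit or range.

## Working session

There is one attempt and no reset: what is moved stays moved. The work goes in short steps, Python scripts to look and compute and a shell command to move; the robot and the scene stay as the last step left them, time stands still between calls to the robot, and variables do not carry over. Pictures are saved under pics/ and viewed, about 12 in all and at most 16, crops included, and the job is handed in when it is done.

```bash
mkdir -p pics; ls; python3 - <<'E'
from workcell import robot
import cv2,numpy as np
for n in ["scene","side","wrist"]:
    c=robot.read_camera(n); cv2.imwrite(f"pics/{n}0.png",c["frame"][:,:,::-1])
    print(n,c["intrinsics"].round(1).tolist(),np.round(c["dist_coeffs"],4).tolist()); E=c["extrinsics"]; print((-E[:3,:3].T@E[:3,3]).round(3), E[:3,:3].round(3).tolist())
print(robot.get_obs())
E
```

```text
pics
scene [[399.2, 0.0, 256.4], [0.0, 399.2, 186.2], [0.0, 0.0, 1.0]] [-0.0114, 0.0, 0.0, 0.0, 0.0]
[1.031 0.079 0.904] [[-0.186, 0.982, -0.011], [0.856, 0.157, -0.492], [-0.482, -0.101, -0.87]]
side [[411.5, 0.0, 250.1], [0.0, 411.5, 186.0], [0.0, 0.0, 1.0]] [-0.1194, 0.0, 0.0, 0.0, 0.0]
[0.184 0.319 0.705] [[-0.638, -0.77, 0.014], [-0.613, 0.497, -0.615], [0.466, -0.401, -0.789]]
wrist [[288.9, 0.0, 257.4], [0.0, 288.9, 187.1], [0.0, 0.0, 1.0]] [0.0015, 0.0, 0.0, 0.0, 0.0]
[0.55  0.076 0.384] [[1.0, -0.001, -0.002], [-0.001, -0.964, 0.266], [-0.002, -0.266, -0.964]]
{'clock': 0.15, 'qpos': array([-1.03109301e-01,  8.78001303e-02,  1.37190815e+00,  1.22486093e-05,
        1.68360709e+00, -1.03079931e-01]), 'qvel': array([-0.00067839, -0.00108237, -0.00565226,  0.0007427 , -0.00076923,
        0.00077242]), 'joint_torque': array([ 1.24418581e-03, -3.40636396e+01, -3.02795255e+01,  7.18983379e-02,
        3.04441026e-02, -1.11468453e-04]), 'ee_pos': array([5.49602329e-01, 3.54967314e-05, 2.21564355e-01]), 'tool_rot': array([-6.72358267e-04,  7.07116419e-01,  7.07096618e-01, -5.38435066e-04]), 'wrist_force': array([-0.70170576, -0.0245842 ,  0.12542214]), 'moment': array([ 0.00926796,  0.02085791, -0.00925128]), 'width': 0.09443367941171404}
```

View images.

```bash
python3 - <<'E'
import cv2,numpy as np
a=[cv2.imread(f"pics/{n}0.png") for n in ["scene","side","wrist"]]
cv2.imwrite("pics/all0.png",np.vstack([np.hstack(a[:2])]))
cv2.imwrite("pics/s0.png",cv2.resize(a[0],(800,600),interpolation=2)); cv2.imwrite("pics/d0.png",cv2.resize(a[1],(800,600),interpolation=2))
E
```

```text
(no output)
```

View pics/s0.png

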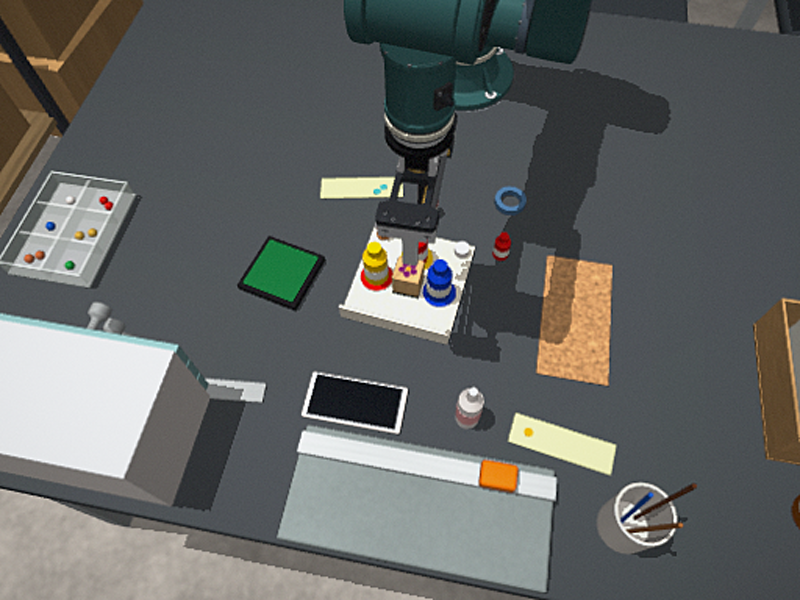

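View pics/d0.png

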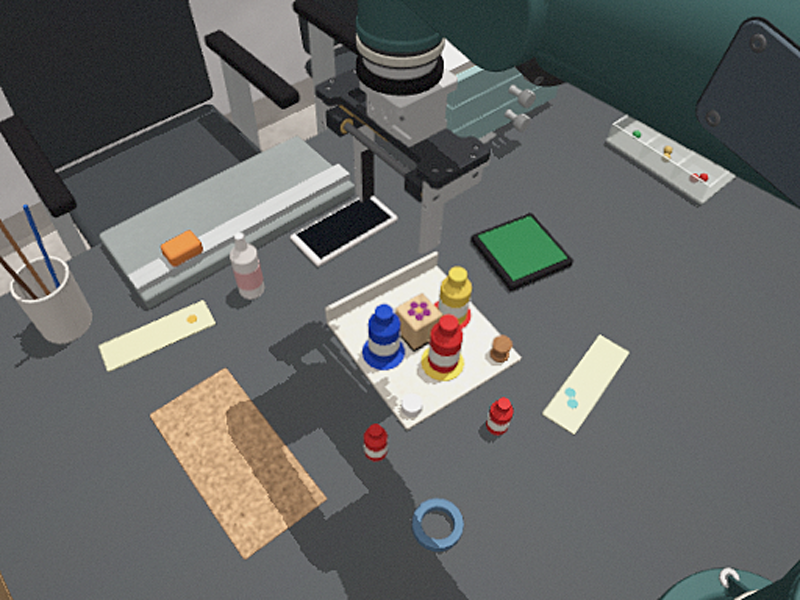

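View pics/wrist0.png

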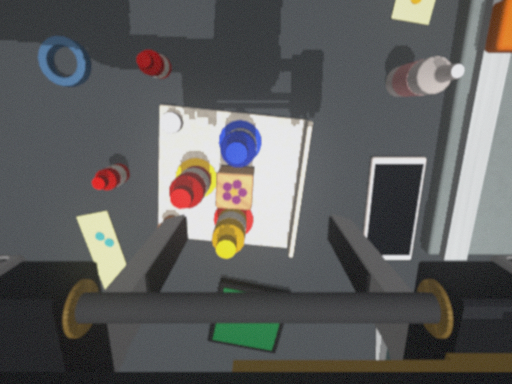

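The wrist view shows red standing on the yellow dot at about (192,180), yellow on the red dot at (230,230), blue on the blue dot at (238,145), and the stamp at (235,190). The mat is at the scene view's right and the ink pad at its left. The small red bottles are decoys. Next I take a zoomed composite with measurable ticks.

```bash
cat > h.py <<'E'
from workcell import robot
import cv2,numpy as np
from scipy.optimize import least_squares
def ray(c,px):
    E=c["extrinsics"];K=c["intrinsics"]
    n=cv2.undistortPoints(np.float64(px).reshape(-1,1,2),K,np.float64(c["dist_coeffs"])).reshape(-1,2)
    d=np.c_[n,np.ones(len(n))]@E[:3,:3]
    return -E[:3,:3].T@E[:3,3],d
def plane(c,px,z):
    o,d=ray(c,px); return (o+d*((z-o[2])/d[:,2])[:,None])
def proj(c,P):
    E=c["extrinsics"];return cv2.projectPoints(np.float64(P).reshape(-1,1,3),cv2.Rodrigues(E[:3,:3])[0],E[:3,3],c["intrinsics"],np.float64(c["dist_coeffs"]))[0].reshape(-1,2)
def tri(cs,pxs):
    A=[];b=[]
    for c,p in zip(cs,pxs):
        o,d=ray(c,p); d=d[0]/np.linalg.norm(d[0]); M=np.eye(3)-np.outer(d,d);A.append(M);b.append(M@o)
    X=np.linalg.lstsq(np.vstack(A),np.hstack(b),rcond=None)[0]
    return X,[np.round(proj(c,X)[0]-p,1).tolist() for c,p in zip(cs,pxs)]
def mask(c,lo,hi):
    h=cv2.cvtColor(c["frame"],cv2.COLOR_RGB2HSV); return cv2.inRange(h,np.array(lo),np.array(hi))
def big(m):
    n,l,s,ce=cv2.connectedComponentsWithStats(m); i=1+s[1:,4].argmax(); return np.uint8(l==i)*255,ce[i],s[i]
def rect(c,m,z):
    k=max(cv2.findContours(m,0,cv2.CHAIN_APPROX_NONE)[0],key=cv2.contourArea).reshape(-1,2)
    w=plane(c,k,z)[:,:2]; return cv2.minAreaRect(np.float32(w*1000))
def crop(c,x0,y0,x1,y1,s,t=10):
    im=cv2.resize(c["frame"][y0:y1,x0:x1,::-1],None,fx=s,fy=s,interpolation=cv2.INTER_CUBIC)
    for x in range(-(-x0//t)*t,x1,t): cv2.line(im,((x-x0)*s,0),((x-x0)*s,6),(0,255,0),1);cv2.putText(im,str(x),((x-x0)*s,16),0,.35,(0,255,0))
    for y in range(-(-y0//t)*t,y1,t): cv2.line(im,(0,(y-y0)*s),(6,(y-y0)*s),(0,255,0),1);cv2.putText(im,str(y),(8,(y-y0)*s+4),0,.35,(0,255,0))
    return im
E
python3 - <<'E'
from h import *
C={n:robot.read_camera(n) for n in ["scene","side","wrist"]}
im=np.zeros((600,800,3),np.uint8)
a=crop(C["wrist"],158,100,258,270,4)[:600]; im[:a.shape[0],:400]=a[:600]
b=crop(C["side"],225,160,325,250,4);im[:360,400:]=b
d=crop(C["scene"],225,145,305,205,5)[:240,:400]; d=crop(C["scene"],225,148,305,208,4);im[360:,400:720]=d
cv2.imwrite("pics/z1.png",im)
for n in C:
    c=C[n]
    g,ce,s=big(mask(c,(50,120,50),(75,255,255))); print(n,"pad",rect(c,g,.016),s)
    g,ce,s=big(mask(c,(8,60,60),(20,200,255))); print(n,"mat",rect(c,g,.004),s)
E
```

```text
scene pad ((533.9629516601562, -230.50680541992188), (94.88838195800781, 95.82743072509766), 77.63153076171875) [ 155  153   49   40 1132]
scene mat ((102.6156997680664, -879.7899780273438), (378.76605224609375, 334.5263366699219), 9.32498836517334) [   0    0   92   79 3928]
side pad ((534.7488403320312, -230.94491577148438), (95.84616088867188, 95.95849609375), 77.1982650756836) [ 306  138   57   42 1314]
side mat ((527.50146484375, 259.95965576171875), (110.47044372558594, 221.0060577392578), 89.77796936035156) [  96  235  113  123 6806]
wrist pad ((529.5079956054688, -257.04278564453125), (50.44330978393555, 95.91805267333984), 79.15309143066406) [ 212  323   67   27 1377]
wrist mat ((739.0650634765625, -327.3677978515625), (459.7670593261719, 36.71855926513672), 0.060452818870544434) [ 233  353  279   19 2382]
```

View pics/z1.png

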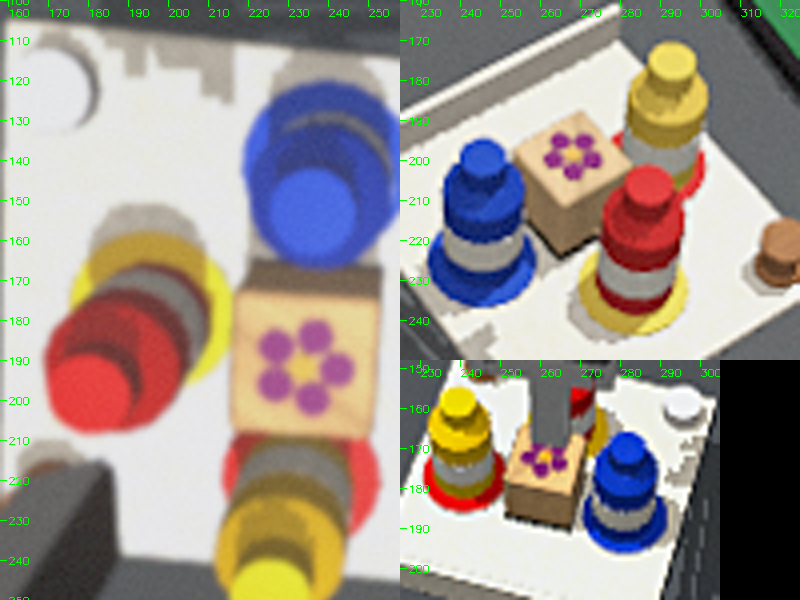

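Crops: the cap-top centres are, in the wrist view, red (180.5,198), blue (236,154.5), yellow (225,250), with the flower at (233.5,192). In the side view they are red (287.5,206.5), blue (246,199.5), yellow (293,175.5), flower (268,199).

```bash
python3 - <<'E'
from h import *
W,S,D=[robot.read_camera(n) for n in ["wrist","side","scene"]]
for n,cs,p in [("red",[W,S],[(180.5,198.2),(287.5,206.5)]),("blue",[W,S,D],[(236,154.5),(246.2,199.5),(282,169.2)]),("yel",[W,S,D],[(225.2,250),(293.2,175.5),(240,158)]),("stamp",[W,S,D],[(233.5,192),(268.2,199),(261,172.5)])]:
    X,e=tri(cs,p);print(n,X.round(4),e)
# tray-yaw/stamp yaw from wrist: top face corners
print(plane(W,[(216.5,173),(252.5,173.5),(252,209),(215.5,207)],.058).round(4).tolist())
g=mask(W,(0,0,170),(180,40,255)); print(robot.get_obs()['ee_pos'])
E
```

```text
red [ 0.4676 -0.0172  0.0899] [[0.2, -0.6], [0.3, -0.2]]
blue [0.5265 0.0333 0.0942] [[-1.7, -3.5], [-0.1, -0.7], [-1.3, 0.2]]
yel [ 0.5131 -0.0718  0.0964] [[-1.1, -3.3], [-0.4, -0.8], [-1.2, -0.4]]
stamp [ 0.5209 -0.018   0.0566] [[-0.5, -2.3], [-0.1, -0.4], [-0.9, -0.2]]
[[0.5024, 0.0025, 0.058], [0.5441, 0.0019, 0.058], [0.5433, -0.0417, 0.058], [0.4996, -0.0391, 0.058]]
[ 5.49948400e-01 -1.67129834e-05  2.22422136e-01]
```

```bash
python3 -m pendant '[{"tx":0.033,"ty":-0.0235,"tz":0.083,"hand":0.07},{"tx":0.033,"ty":-0.0235,"tz":0.083,"hand":0.07},{"tx":0.033,"ty":-0.0235,"tz":0.083,"hand":0.07},{"tx":0.033,"ty":-0.0235,"tz":0.083,"hand":0.07}]' 20; python3 - <<'E'
from h import *
W=robot.read_camera("wrist"); cv2.imwrite("pics/w2.png",cv2.resize(W["frame"][:,:,::-1],(800,600)))
for P in [(.5265,.033,.095),(.5131,-.072,.095),(.4676,-.0172,.095),(.521,-.0185,.058)]: print(proj(W,P).round(1)*800/512)
E
```

```text
[[365.78125 236.5625 ]]
[[350.15625 384.53125]]
[[280.15625 310.78125]]
[[363.75    297.34375]]$[0]: bad value
```

View pics/w2.png

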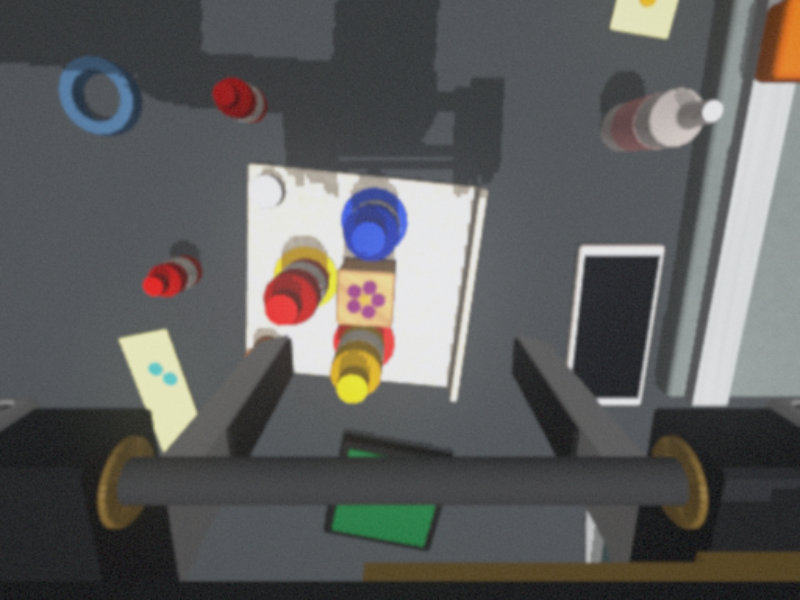

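The call was refused as a "bad value", so the arm has not moved. The picture agrees with the estimates to about 3 mm: blue cap at (368,240), yellow (352,388), red (286,306). I'll try whole-mm values.

```bash
python3 -m pendant '[{"hand":0.07,"tx":0.032,"ty":-0.023,"tz":0.083,"rx":0,"ry":0,"rz":0},{"hand":0.07,"tx":0.032,"ty":-0.023,"tz":0.083,"rx":0,"ry":0,"rz":0},{"hand":0.07,"tx":0.032,"ty":-0.023,"tz":0.083,"rx":0,"ry":0,"rz":0}]' 20
```

```text
clock: 0.88
ee_pos: [0.5249, 0.0326, 0.1369]
tool_rot: [-0.002, 0.707, 0.708, -0.002]
wrist_force: [0.3, -0.3, 1.0]
width: 0.0708
```

```bash
python3 -m pendant '[{"hand":0.07,"tz":0.04},{"hand":0.07,"tz":0.07},{"hand":0.07,"tz":0.092},{"hand":0.07,"tz":0.092}]'; python3 - <<'E'
from h import *
W=robot.read_camera("wrist"); S=robot.read_camera("side")
a=cv2.resize(W["frame"][120:384,130:390,::-1],(400,406)); b=crop(S,200,120,330,250,3)
im=np.zeros((406,790,3),np.uint8); im[:,:400]=a; im[:390,400:790]=b
cv2.imwrite("pics/w3.png",im)
E
```

```text
$[0]: bad value
```

View pics/w3.png

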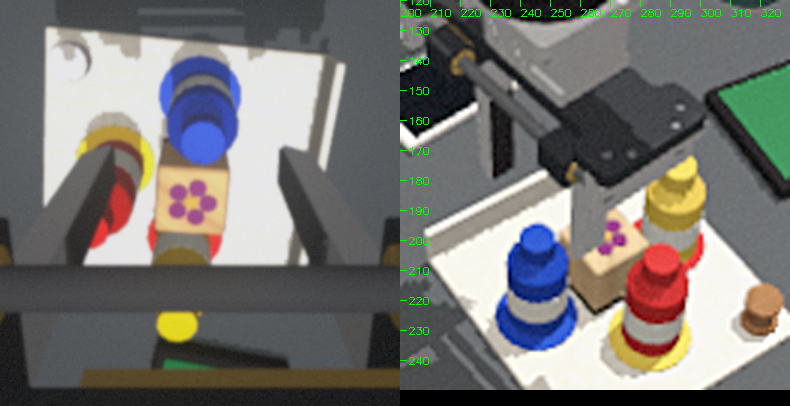

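All keys are needed in every row. The wrist crop shows the blue cap at (205,143), roughly between the fingertips at (105,150) and (285,150). I'll check the alignment numerically before descending.

```bash
python3 - <<'E'
from h import *
W=robot.read_camera("wrist"); S=robot.read_camera("side"); p=robot.get_obs()["ee_pos"]; print(p.round(4))
tip=p+[0,0,-.017]
for dx in (-.035,.035): print("tip proj W crop",(proj(W,tip+[dx,0,0])[0]-[130,120])*400/260,"S crop",(proj(S,tip+[dx,0,0])[0]-[200,120])*3+[400,0])
for n,c in (("W",W),("S",S)):
    m=mask(c,(105,120,120),(128,255,255)); g,ce,s=big(m); print(n,s)
# cap: wrist crop pixel (205,143)
w=np.array([205,143])*260/400+[130,120]; s=np.array([538-400,236])/3+[200,120]
print(w,s,plane(W,[w],.095),plane(S,[s],.095),tri([W,S],[w,s]))
w=np.array([177,325])*260/400+[130,120]; s=np.array([681-400,169])/3+[200,120]; print("yel",plane(W,[w],.095),plane(S,[s],.095))
w=np.array([193,205])*260/400+[130,120]; print("stamp",plane(W,[w],.058))
E
```

```text
[0.5287 0.0315 0.1418]
tip proj W crop [117.09529051 162.61901631] S crop [576.88651462 239.1611488 ]
tip proj W crop [278.53649398 162.30813358] S crop [502.22078733 166.79912404]
W [ 230  156   52   68 2107]
S [236 195  20  21 279]
[263.25 212.95] [246.         198.66666667] [[0.53248    0.02928928 0.095     ]] [[0.5264528  0.03366418 0.095     ]] (array([0.53298786, 0.02658175, 0.08345245]), [[0.3, -1.9], [0.7, -0.5]])
yel [[ 0.51714251 -0.08005233  0.095     ]] [[ 0.50980583 -0.0710881   0.095     ]]
stamp [[ 0.5261885  -0.02497498  0.058     ]]
```

```bash
python3 -m pendant '[{"hand":0.07,"tx":0,"ty":0.001,"tz":0.05,"rx":0,"ry":0,"rz":0},{"hand":0.07,"tx":0,"ty":0.001,"tz":0.092,"rx":0,"ry":0,"rz":0},{"hand":0.07,"tx":0,"ty":0.001,"tz":0.092,"rx":0,"ry":0,"rz":0},{"hand":0.03,"tx":0,"ty":0.001,"tz":0.092,"rx":0,"ry":0,"rz":0},{"hand":0.03,"tx":0,"ty":0.001,"tz":0.092,"rx":0,"ry":0,"rz":0},{"hand":0.03,"tx":0,"ty":0.001,"tz":0.092,"rx":0,"ry":0,"rz":0},{"hand":0.03,"tx":0,"ty":0.001,"tz":0.092,"rx":0,"ry":0,"rz":0},{"hand":0.03,"tx":0,"ty":0.001,"tz":0.092,"rx":0,"ry":0,"rz":0}]' 15; python3 - <<'E'
from h import *
for n in ["side","scene","wrist"]:
    c=robot.read_camera(n); cv2.imwrite(f"pics/{n}4.png",c["frame"][:,:,::-1])
b=crop(robot.read_camera("side"),200,120,330,250,3); a=crop(robot.read_camera("wrist"),190,150,320,280,3)
cv2.imwrite("pics/g4.png",np.hstack([a,b]))
print(robot.get_obs()["ee_pos"])
E
```

```text
clock: 2.08
ee_pos: [0.5287, 0.0319, 0.0491]
tool_rot: [0.001, 0.707, 0.707, 0.001]
wrist_force: [-1.3, -0.4, 5.1]
width: 0.0397
[0.52874317 0.03192911 0.04905843]
```

View pics/g4.png

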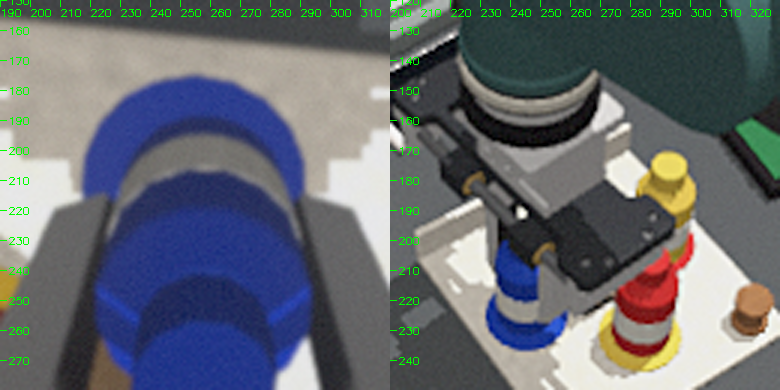

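Blue is held centrally at a width of 39.7 mm. I'll lift it and carry it to the mat's far end, at (0.60, 0.26).

```bash
python3 -m pendant '[{"hand":0.03,"tx":0,"ty":0,"tz":-0.045,"rx":0,"ry":0,"rz":0},{"hand":0.03,"tx":0,"ty":0,"tz":-0.08,"rx":0,"ry":0,"rz":0},{"hand":0.03,"tx":0.04,"ty":0.012,"tz":-0.08,"rx":0,"ry":0,"rz":0},{"hand":0.03,"tx":0.095,"ty":0.03,"tz":-0.08,"rx":0,"ry":0,"rz":0},{"hand":0.03,"tx":0.15,"ty":0.05,"tz":-0.08,"rx":0,"ry":0,"rz":0},{"hand":0.03,"tx":0.2,"ty":0.065,"tz":-0.08,"rx":0,"ry":0,"rz":0},{"hand":0.03,"tx":0.228,"ty":0.072,"tz":-0.07,"rx":0,"ry":0,"rz":0},{"hand":0.03,"tx":0.228,"ty":0.072,"tz":-0.04,"rx":0,"ry":0,"rz":0},{"hand":0.03,"tx":0.228,"ty":0.072,"tz":-0.015,"rx":0,"ry":0,"rz":0},{"hand":0.03,"tx":0.228,"ty":0.072,"tz":0,"rx":0,"ry":0,"rz":0},{"hand":0.03,"tx":0.228,"ty":0.072,"tz":0.005,"rx":0,"ry":0,"rz":0},{"hand":0.03,"tx":0.228,"ty":0.072,"tz":0.005,"rx":0,"ry":0,"rz":0}]' 20
python3 -m pendant '[{"hand":0.03,"tx":0,"ty":0,"tz":0.001,"rx":0,"ry":0,"rz":0},{"hand":0.06,"tx":0,"ty":0,"tz":0.001,"rx":0,"ry":0,"rz":0},{"hand":0.06,"tx":0,"ty":0,"tz":0.001,"rx":0,"ry":0,"rz":0},{"hand":0.06,"tx":0,"ty":0,"tz":0.001,"rx":0,"ry":0,"rz":0},{"hand":0.06,"tx":0,"ty":0,"tz":-0.05,"rx":0,"ry":0,"rz":0},{"hand":0.06,"tx":0,"ty":0,"tz":-0.1,"rx":0,"ry":0,"rz":0},{"hand":0.06,"tx":0,"ty":0,"tz":-0.1,"rx":0,"ry":0,"rz":0}]'
```

```text
clock: 3.82
ee_pos: [0.6006, 0.2601, 0.0433]
tool_rot: [0.0, 0.707, 0.707, 0.001]
wrist_force: [0.1, -0.2, -1.7]
width: 0.0395
clock: 4.7
ee_pos: [0.603, 0.2611, 0.1492]
tool_rot: [0.003, 0.707, 0.707, 0.005]
wrist_force: [-0.0, -0.0, 0.7]
width: 0.0602
```

```bash
python3 -m pendant '[{"hand":0.07,"tx":-0.06,"ty":-0.016,"tz":0,"rx":0,"ry":0,"rz":0},{"hand":0.07,"tx":-0.12,"ty":-0.032,"tz":0,"rx":0,"ry":0,"rz":0},{"hand":0.07,"tx":-0.18,"ty":-0.048,"tz":0,"rx":0,"ry":0,"rz":0},{"hand":0.07,"tx":-0.24,"ty":-0.064,"tz":0,"rx":0,"ry":0,"rz":0},{"hand":0.07,"tx":-0.295,"ty":-0.078,"tz":0,"rx":0,"ry":0,"rz":0},{"hand":0.07,"tx":-0.334,"ty":-0.086,"tz":0,"rx":0,"ry":0,"rz":0},{"hand":0.07,"tx":-0.334,"ty":-0.086,"tz":0,"rx":0,"ry":0,"rz":0},{"hand":0.07,"tx":-0.334,"ty":-0.086,"tz":0,"rx":0,"ry":0,"rz":0}]'; python3 - <<'E'
from h import *
W=robot.read_camera("wrist"); S=robot.read_camera("side")
b=crop(S,100,150,330,380,3)[::1]; b=crop(S,90,190,330,310,3); a=crop(W,190,120,320,290,3)
im=np.zeros((600,800,3),np.uint8); im[:510,:390]=a; c=crop(S,180,150,310,250,3); im[:300,400:790]=c; d=crop(S,90,210,220,310,3); im[300:,400:790]=d
cv2.imwrite("pics/g5.png",im); print(robot.get_obs()["ee_pos"],proj(W,(.514,-.074,.095)))
E
```

```text
clock: 5.7
ee_pos: [0.5137, -0.0734, 0.1416]
tool_rot: [-0.001, 0.707, 0.707, -0.0]
wrist_force: [-0.3, -0.3, 0.5]
width: 0.07
[ 0.51405283 -0.07273964  0.14193357] [[257.87375669 210.47169075]]
```

View pics/g5.png

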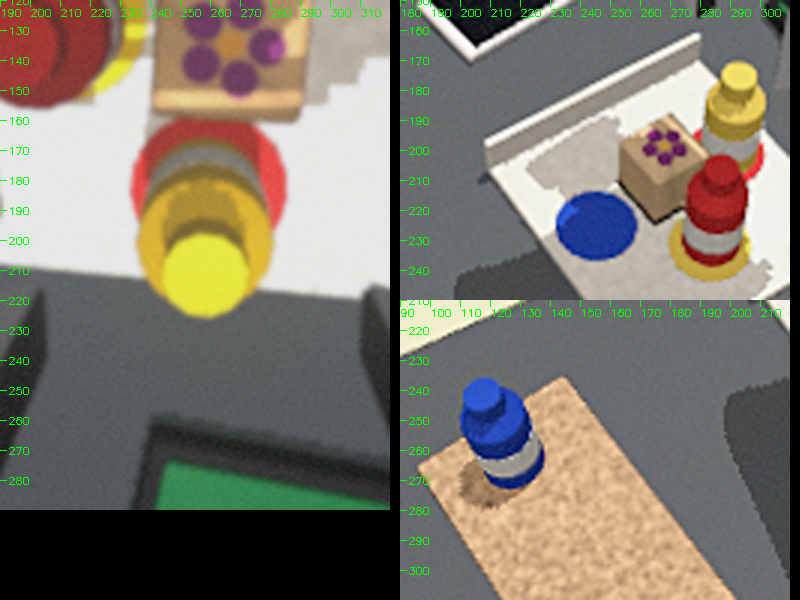

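Blue stands upright on the mat. The yellow cap is at (258.7,211.7) against a predicted (257.9,210.5), so it is aligned. I'll grip yellow.

```bash
python3 -m pendant '[{"hand":0.07,"tx":0,"ty":0,"tz":0.05,"rx":0,"ry":0,"rz":0},{"hand":0.07,"tx":0,"ty":0,"tz":0.095,"rx":0,"ry":0,"rz":0},{"hand":0.07,"tx":0,"ty":0,"tz":0.095,"rx":0,"ry":0,"rz":0},{"hand":0.03,"tx":0,"ty":0,"tz":0.095,"rx":0,"ry":0,"rz":0},{"hand":0.03,"tx":0,"ty":0,"tz":0.095,"rx":0,"ry":0,"rz":0},{"hand":0.03,"tx":0,"ty":0,"tz":0.095,"rx":0,"ry":0,"rz":0},{"hand":0.03,"tx":0,"ty":0,"tz":0.095,"rx":0,"ry":0,"rz":0},{"hand":0.03,"tx":0,"ty":0,"tz":0.06,"rx":0,"ry":0,"rz":0},{"hand":0.03,"tx":0,"ty":0,"tz":0.02,"rx":0,"ry":0,"rz":0},{"hand":0.03,"tx":0,"ty":0,"tz":-0.015,"rx":0,"ry":0,"rz":0},{"hand":0.03,"tx":0,"ty":0,"tz":-0.015,"rx":0,"ry":0,"rz":0}]' 20
```

```text
clock: 7.18
ee_pos: [0.516, -0.0746, 0.1608]
tool_rot: [0.003, 0.707, 0.707, 0.002]
wrist_force: [-0.5, 0.1, -1.1]
width: 0.0399
```

```bash
python3 -m pendant '[{"hand":0.03,"tx":0.04,"ty":-0.007,"tz":0,"rx":0,"ry":0,"rz":0},{"hand":0.03,"tx":0.095,"ty":-0.017,"tz":0,"rx":0,"ry":0,"rz":0},{"hand":0.03,"tx":0.15,"ty":-0.027,"tz":0,"rx":0,"ry":0,"rz":0},{"hand":0.03,"tx":0.205,"ty":-0.037,"tz":0,"rx":0,"ry":0,"rz":0},{"hand":0.03,"tx":0.26,"ty":-0.047,"tz":0.01,"rx":0,"ry":0,"rz":0},{"hand":0.03,"tx":0.31,"ty":-0.056,"tz":0.02,"rx":0,"ry":0,"rz":0},{"hand":0.03,"tx":0.334,"ty":-0.059,"tz":0.04,"rx":0,"ry":0,"rz":0},{"hand":0.03,"tx":0.334,"ty":-0.059,"tz":0.075,"rx":0,"ry":0,"rz":0},{"hand":0.03,"tx":0.334,"ty":-0.059,"tz":0.1,"rx":0,"ry":0,"rz":0},{"hand":0.03,"tx":0.334,"ty":-0.059,"tz":0.112,"rx":0,"ry":0,"rz":0},{"hand":0.03,"tx":0.334,"ty":-0.059,"tz":0.116,"rx":0,"ry":0,"rz":0},{"hand":0.03,"tx":0.334,"ty":-0.059,"tz":0.116,"rx":0,"ry":0,"rz":0}]'
python3 -m pendant '[{"hand":0.06,"tx":0,"ty":0,"tz":0,"rx":0,"ry":0,"rz":0},{"hand":0.06,"tx":0,"ty":0,"tz":0,"rx":0,"ry":0,"rz":0},{"hand":0.06,"tx":0,"ty":0,"tz":0,"rx":0,"ry":0,"rz":0},{"hand":0.06,"tx":0,"ty":0,"tz":-0.05,"rx":0,"ry":0,"rz":0},{"hand":0.06,"tx":0,"ty":0,"tz":-0.1,"rx":0,"ry":0,"rz":0},{"hand":0.06,"tx":0,"ty":0,"tz":-0.1,"rx":0,"ry":0,"rz":0}]'
```

```text
clock: 8.68
ee_pos: [0.4539, 0.2597, 0.0422]
tool_rot: [-0.001, 0.707, 0.707, -0.001]
wrist_force: [-4.6, -1.0, 6.9]
width: 0.0397
clock: 9.43
ee_pos: [0.458, 0.2613, 0.1468]
tool_rot: [0.002, 0.707, 0.707, 0.005]
wrist_force: [0.3, 0.5, -0.3]
width: 0.06
```

```bash
python3 -m pendant '[{"hand":0.07,"tx":-0.03,"ty":0.002,"tz":0,"rx":0,"ry":0,"rz":10},{"hand":0.07,"tx":-0.065,"ty":0.004,"tz":0,"rx":0,"ry":0,"rz":20},{"hand":0.07,"tx":-0.1,"ty":0.006,"tz":0,"rx":0,"ry":0,"rz":30},{"hand":0.07,"tx":-0.135,"ty":0.008,"tz":0,"rx":0,"ry":0,"rz":40},{"hand":0.07,"tx":-0.17,"ty":0.01,"tz":0,"rx":0,"ry":0,"rz":50},{"hand":0.07,"tx":-0.205,"ty":0.012,"tz":0,"rx":0,"ry":0,"rz":60},{"hand":0.07,"tx":-0.24,"ty":0.014,"tz":0,"rx":0,"ry":0,"rz":70},{"hand":0.07,"tx":-0.265,"ty":0.014,"tz":0,"rx":0,"ry":0,"rz":80},{"hand":0.07,"tx":-0.2745,"ty":0.014,"tz":0,"rx":0,"ry":0,"rz":90},{"hand":0.07,"tx":-0.2745,"ty":0.014,"tz":0,"rx":0,"ry":0,"rz":90},{"hand":0.07,"tx":-0.2745,"ty":0.014,"tz":0,"rx":0,"ry":0,"rz":90}]'; python3 - <<'E'
from h import *
W=robot.read_camera("wrist"); S=robot.read_camera("side"); o=robot.get_obs()
print(o["ee_pos"],o["qpos"].round(2), o["tool_rot"].round(3),proj(W,(.469,-.0145,.095)))
im=np.zeros((600,800,3),np.uint8); im[:510,:390]=crop(W,190,120,320,290,3); im[:300,400:790]=crop(S,180,150,310,250,3);im[300:,400:790]=crop(S,90,210,220,310,3)
cv2.imwrite("pics/g6.png",im)
E
```

```text
clock: 10.8
ee_pos: [0.4686, -0.0141, 0.1407]
tool_rot: [-0.0, 1.0, 0.001, -0.001]
wrist_force: [-1.0, 1.0, -0.8]
width: 0.0701
[ 0.46883635 -0.01392961  0.141077  ] [-0.15 -0.06  1.68  0.    1.52  1.42] [-0.     1.     0.001 -0.   ] [[256.06311694 211.47611665]]
```

View pics/g6.png

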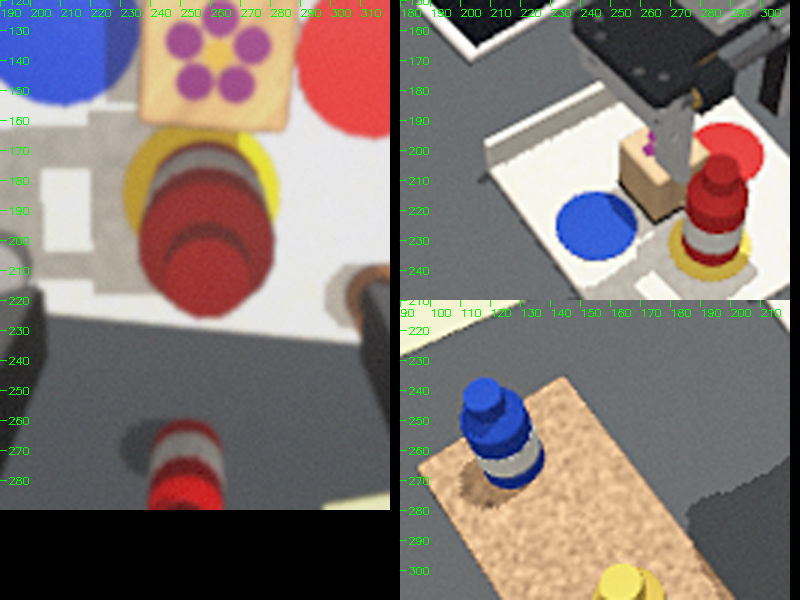

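The red cap is at (259.3,211.7) against a predicted (256,211.5), so about 2 mm toward −y. I'll check the spool's clearance from the right finger.

```bash
python3 - <<'E'
from h import *
W=robot.read_camera("wrist"); S=robot.read_camera("side")
print(plane(S,[(319.5,217),(320,229),(313,226),(326,226)],.02)); print(plane(W,[(305,215),(312,207)],.02), plane(W,[(259.3,211.7)],.095))
E
```

```text
[[ 0.4402213  -0.08703152  0.02      ]
 [ 0.41961723 -0.06750954  0.02      ]
 [ 0.43338997 -0.06172628  0.02      ]
 [ 0.41691954 -0.08176516  0.02      ]]
[[ 0.43758683 -0.06531492  0.02      ]
 [ 0.4464578  -0.07219249  0.02      ]] [[ 0.46891587 -0.01683279  0.095     ]]
```

```bash
python3 -m pendant '[{"hand":0.06,"tx":0,"ty":0.0025,"tz":0.01,"rx":0,"ry":0,"rz":0},{"hand":0.06,"tx":0,"ty":0.0025,"tz":0.05,"rx":0,"ry":0,"rz":0},{"hand":0.06,"tx":0,"ty":0.0025,"tz":0.094,"rx":0,"ry":0,"rz":0},{"hand":0.06,"tx":0,"ty":0.0025,"tz":0.094,"rx":0,"ry":0,"rz":0},{"hand":0.03,"tx":0,"ty":0.0025,"tz":0.094,"rx":0,"ry":0,"rz":0},{"hand":0.03,"tx":0,"ty":0.0025,"tz":0.094,"rx":0,"ry":0,"rz":0},{"hand":0.03,"tx":0,"ty":0.0025,"tz":0.094,"rx":0,"ry":0,"rz":0},{"hand":0.03,"tx":0,"ty":0.0025,"tz":0.094,"rx":0,"ry":0,"rz":0},{"hand":0.03,"tx":0,"ty":0.0025,"tz":0.06,"rx":0,"ry":0,"rz":0},{"hand":0.03,"tx":0,"ty":0.0025,"tz":0.02,"rx":0,"ry":0,"rz":0},{"hand":0.03,"tx":0,"ty":0.0025,"tz":-0.02,"rx":0,"ry":0,"rz":0},{"hand":0.03,"tx":0,"ty":0.0025,"tz":-0.02,"rx":0,"ry":0,"rz":0}]' 20
```

```text
clock: 12.5
ee_pos: [0.4712, -0.0175, 0.1652]
tool_rot: [0.001, 1.0, -0.0, 0.004]
wrist_force: [1.3, 0.4, -2.0]
width: 0.0396
```

```bash
python3 -m pendant '[{"hand":0.03,"tx":0.01,"ty":-0.045,"tz":0,"rx":0,"ry":0,"rz":0},{"hand":0.03,"tx":0.022,"ty":-0.1,"tz":0,"rx":0,"ry":0,"rz":0},{"hand":0.03,"tx":0.034,"ty":-0.155,"tz":0,"rx":0,"ry":0,"rz":0},{"hand":0.03,"tx":0.046,"ty":-0.21,"tz":0,"rx":0,"ry":0,"rz":0},{"hand":0.03,"tx":0.056,"ty":-0.255,"tz":0,"rx":0,"ry":0,"rz":0},{"hand":0.03,"tx":0.0585,"ty":-0.277,"tz":0,"rx":0,"ry":0,"rz":0},{"hand":0.03,"tx":0.0585,"ty":-0.277,"tz":0.01,"rx":0,"ry":0,"rz":0},{"hand":0.03,"tx":0.0585,"ty":-0.277,"tz":0.045,"rx":0,"ry":0,"rz":0},{"hand":0.03,"tx":0.0585,"ty":-0.277,"tz":0.085,"rx":0,"ry":0,"rz":0},{"hand":0.03,"tx":0.0585,"ty":-0.277,"tz":0.11,"rx":0,"ry":0,"rz":0},{"hand":0.03,"tx":0.0585,"ty":-0.277,"tz":0.12,"rx":0,"ry":0,"rz":0},{"hand":0.03,"tx":0.0585,"ty":-0.277,"tz":0.12,"rx":0,"ry":0,"rz":0}]'
python3 -m pendant '[{"hand":0.06,"tx":0,"ty":0,"tz":0,"rx":0,"ry":0,"rz":0},{"hand":0.06,"tx":0,"ty":0,"tz":0,"rx":0,"ry":0,"rz":0},{"hand":0.06,"tx":0,"ty":0,"tz":0,"rx":0,"ry":0,"rz":0},{"hand":0.06,"tx":0,"ty":0,"tz":-0.05,"rx":0,"ry":0,"rz":0},{"hand":0.06,"tx":0,"ty":0,"tz":-0.1,"rx":0,"ry":0,"rz":0},{"hand":0.06,"tx":0,"ty":0,"tz":-0.1,"rx":0,"ry":0,"rz":0}]'
```

```text
clock: 14.0
ee_pos: [0.527, 0.2573, 0.0425]
tool_rot: [0.001, 1.0, -0.001, -0.001]
wrist_force: [-3.6, -1.9, 3.7]
width: 0.0394
clock: 14.75
ee_pos: [0.5305, 0.2611, 0.1474]
tool_rot: [-0.002, 1.0, 0.0, 0.005]
wrist_force: [-1.1, -0.5, -0.4]
width: 0.06
```

```bash
python3 -m pendant '[{"hand":0.08,"tx":-0.01,"ty":0.05,"tz":-0.03,"rx":0,"ry":0,"rz":2},{"hand":0.08,"tx":-0.02,"ty":0.105,"tz":-0.06,"rx":0,"ry":0,"rz":4},{"hand":0.08,"tx":-0.035,"ty":0.16,"tz":-0.06,"rx":0,"ry":0,"rz":7.5},{"hand":0.08,"tx":-0.045,"ty":0.215,"tz":-0.06,"rx":0,"ry":0,"rz":7.5},{"hand":0.08,"tx":-0.055,"ty":0.265,"tz":-0.06,"rx":0,"ry":0,"rz":7.5},{"hand":0.08,"tx":-0.0575,"ty":0.28,"tz":-0.06,"rx":0,"ry":0,"rz":7.5},{"hand":0.08,"tx":-0.0575,"ty":0.28,"tz":-0.06,"rx":0,"ry":0,"rz":7.5},{"hand":0.08,"tx":-0.0575,"ty":0.28,"tz":-0.06,"rx":0,"ry":0,"rz":7.5},{"hand":0.08,"tx":-0.0575,"ty":0.28,"tz":-0.06,"rx":0,"ry":0,"rz":7.5}]'; python3 - <<'E'
from h import *
C={n:robot.read_camera(n) for n in ["wrist","side","scene"]}; o=robot.get_obs(); print(o["ee_pos"])
rng={"red":[((0,120,90),(6,255,255)),((174,120,90),(180,255,255))],"yel":[((24,110,90),(32,255,255))],"blu":[((105,140,60),(128,255,255))],"pur":[((140,60,50),(170,255,255))],"grn":[((50,120,50),(75,255,255))]}
for n,c in C.items():
    cv2.imwrite(f"pics/{n}7.png",c["frame"][:,:,::-1])
    for k,r in rng.items():
        m=sum(mask(c,*x) for x in r)
        if k=="pur": m=cv2.morphologyEx(m,cv2.MORPH_CLOSE,np.ones((7,7)))
        z={"pur":.058,"grn":.016}.get(k,.010)
        if k in("red","yel","blu"):
            e=proj(c,{"red":(.514,-.074,.01),"yel":(.468,-.015,.01),"blu":(.528,.032,.01)}[k])[0]
            sel=np.zeros_like(m); cv2.circle(sel,tuple(int(v) for v in e),42 if n=="wrist" else 24,255,-1); m&=sel
        if not m.any(): continue
        g,ce,s=big(m); print(n,k,s,np.array(rect(c,g,z)[0]).round(1),np.array(rect(c,g,z)[1]).round(1),round(rect(c,g,z)[2],1), "cen",(plane(c,[ce],z)[0,:2]*1000).round(1))
print(np.array(C["wrist"]["extrinsics"]).round(3)[:, :3].tolist())
im=np.hstack([crop(C["wrist"],130,50,390,300,2),crop(C["side"],90,140,220,310,2)[:,:]] ) if 0 else crop(C["wrist"],110,40,400,300,2,20)
cv2.imwrite("pics/g7.png",im)
E
```

```text
clock: 15.88
ee_pos: [0.4703, -0.0187, 0.2013]
tool_rot: [-0.0, 0.998, -0.064, -0.0]
wrist_force: [0.3, 1.1, -0.3]
width: 0.0797
[ 0.47020429 -0.01915274  0.20145059]
wrist red [ 275  107   45   45 1567] [515.5 -74.2] [53.1 52.1] 82.6 cen [516.  -74.1]
wrist yel [238 154  37  41 865] [469.3 -22.1] [54.  38.7] 12.4 cen [468.1 -23.3]
wrist blu [ 186  110   43   44 1451] [526.6  34.1] [50.8 51.2] 82.6 cen [527.1  34.3]
wrist pur [237 120  27  27 401] [522.3 -19.1] [27.2 26.8] 82.9 cen [521.2 -19.5]
wrist grn [ 387   46  101   94 7144] [ 535.  -234.1] [94.9 94.7] 77.4 cen [ 537.5 -234.6]
side red [278 191  23  21 352] [512.6 -75. ] [43.9 53.1] 61.0 cen [512.5 -73.7]
side yel [270 220  27  23 303] [468.1 -19.2] [53.2 38.8] 11.1 cen [466.2 -20.2]
side blu [232 214  27  23 467] [525.4  36.1] [51.9 51.6] 11.4 cen [525.2  36.6]
side pur [261 193  14  12 109] [520.5 -16.5] [25.6 25.6] 40.8 cen [521.3 -16.9]
side grn [ 318  138   45   42 1081] [ 534.9 -230.9] [96.  95.9] 77.6 cen [ 525.7 -233.6]
scene red [231 168  21  18 293] [514.1 -70.2] [51.7 52.5] 10.4 cen [514.4 -70.8]
scene yel [257 156  19  14 153] [456.3 -10.4] [52.4 32.6] 78.8 cen [456.9 -11.7]
scene blu [271 178  21  18 301] [524.9  37.4] [50.2 51.6] 10.4 cen [525.3  37. ]
scene pur [255 167  12  10  76] [519.  -15.8] [26.9 24.6] 51.1 cen [519.5 -16. ]
scene grn [ 155  153   49   40 1131] [ 533.9 -230.6] [95.  95.6] 77.3 cen [ 535.2 -230.3]
[[-0.129, -0.992, 0.0], [-0.956, 0.125, 0.265], [-0.263, 0.034, -0.964], [0.0, 0.0, 0.0]]
```

View pics/g7.png

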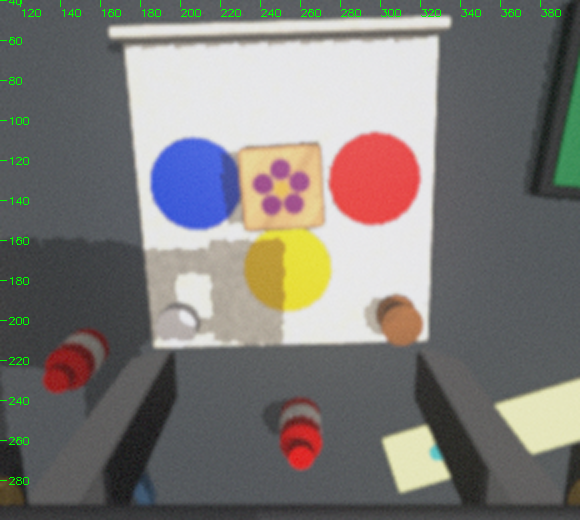

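The tray is cleared. The stamp's flower sits at native (251,133), the dots are blue (208,131), red (297,129) and yellow (254,174), and the tray is yawed about −6°. Next I grip the stamp and lift it.

```bash
python3 -m pendant '[{"hand":0.08,"tx":0.0505,"ty":-0.008,"tz":0.05,"rx":0,"ry":0,"rz":-2},{"hand":0.08,"tx":0.0505,"ty":-0.008,"tz":0.1,"rx":0,"ry":0,"rz":-2},{"hand":0.08,"tx":0.0505,"ty":-0.008,"tz":0.14,"rx":0,"ry":0,"rz":-2},{"hand":0.08,"tx":0.0505,"ty":-0.008,"tz":0.166,"rx":0,"ry":0,"rz":-2},{"hand":0.08,"tx":0.0505,"ty":-0.008,"tz":0.166,"rx":0,"ry":0,"rz":-2},{"hand":0.03,"tx":0.0505,"ty":-0.008,"tz":0.166,"rx":0,"ry":0,"rz":-2},{"hand":0.03,"tx":0.0505,"ty":-0.008,"tz":0.166,"rx":0,"ry":0,"rz":-2},{"hand":0.03,"tx":0.0505,"ty":-0.008,"tz":0.166,"rx":0,"ry":0,"rz":-2},{"hand":0.03,"tx":0.0505,"ty":-0.008,"tz":0.166,"rx":0,"ry":0,"rz":-2},{"hand":0.03,"tx":0.0505,"ty":-0.008,"tz":0.166,"rx":0,"ry":0,"rz":-2}]' 15
python3 - <<'E'
from h import *
W=robot.read_camera("wrist"); o=robot.get_obs(); print(o["ee_pos"],o["width"])
m=cv2.morphologyEx(mask(W,(140,60,50),(170,255,255)),cv2.MORPH_CLOSE,np.ones((9,9)));g,ce,s=big(m);print(ce,s,plane(W,[ce],.058),rect(W,g,.058))
cv2.imwrite("pics/g8.png",crop(W,160,100,360,300,3,20))
E
```

```text
clock: 17.27
ee_pos: [0.5216, -0.0187, 0.0363]
tool_rot: [-0.0, 0.999, -0.048, 0.001]
wrist_force: [0.0, 0.8, 3.5]
width: 0.0444
[ 0.52161958 -0.01864489  0.03631598] 0.044013106223185924
[257.48376184 256.86332882] [ 231  232   54   47 1478] [[ 0.5206537  -0.02003784  0.058     ]] ((521.4508056640625, -20.117393493652344), (28.723371505737305, 27.644487380981445), 84.4203109741211)
```

View pics/g8.png

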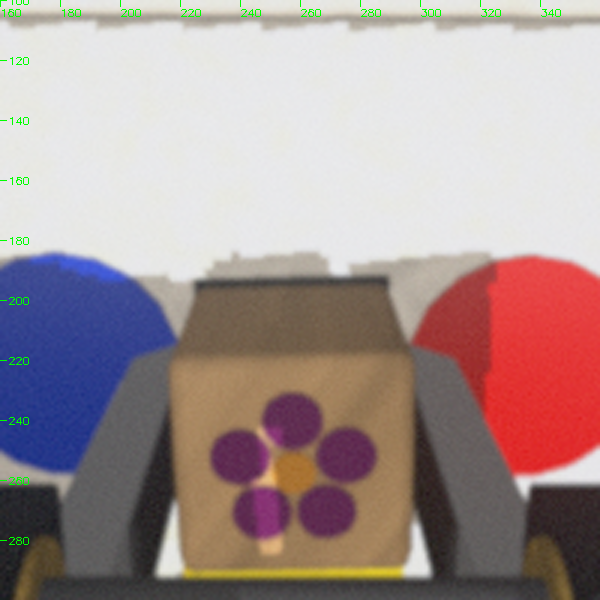

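The stamp is squarely gripped at a width of 44 mm, with the flower centre at native (257.5,256.9). I'll carry it to the pad at (0.535, −0.233), turning 7° to square it with the pad.

```bash
python3 -m pendant '[{"hand":0.03,"tx":0,"ty":0,"tz":-0.035,"rx":0,"ry":0,"rz":0},{"hand":0.03,"tx":0,"ty":0,"tz":-0.075,"rx":0,"ry":0,"rz":0},{"hand":0.03,"tx":0.007,"ty":0.04,"tz":-0.085,"rx":0,"ry":0,"rz":2},{"hand":0.03,"tx":0.016,"ty":0.095,"tz":-0.085,"rx":0,"ry":0,"rz":4},{"hand":0.03,"tx":0.025,"ty":0.15,"tz":-0.085,"rx":0,"ry":0,"rz":6},{"hand":0.03,"tx":0.032,"ty":0.195,"tz":-0.085,"rx":0,"ry":0,"rz":7},{"hand":0.03,"tx":0.0345,"ty":0.212,"tz":-0.075,"rx":0,"ry":0,"rz":7},{"hand":0.03,"tx":0.0345,"ty":0.212,"tz":-0.05,"rx":0,"ry":0,"rz":7},{"hand":0.03,"tx":0.0345,"ty":0.212,"tz":-0.025,"rx":0,"ry":0,"rz":7},{"hand":0.03,"tx":0.0345,"ty":0.212,"tz":-0.02,"rx":0,"ry":0,"rz":7},{"hand":0.03,"tx":0.0345,"ty":0.212,"tz":-0.02,"rx":0,"ry":0,"rz":7}]'
python3 - <<'E'
from h import *
W=robot.read_camera("wrist"); o=robot.get_obs(); print(o["ee_pos"],o["width"],o["wrist_force"])
g,ce,s=big(mask(W,(50,120,30),(75,255,255))); print(s,rect(W,g,.016))
cv2.imwrite("pics/g9.png",crop(W,110,90,410,310,2,20))
E
```

```text
clock: 18.7
ee_pos: [0.535, -0.2323, 0.0551]
tool_rot: [-0.0, 0.994, -0.108, -0.0]
wrist_force: [0.4, 0.6, -1.1]
width: 0.0437
[ 0.53561671 -0.23267899  0.05611616] 0.044080574302895505 [0.11907982 1.09416896 0.00762272]
[ 191  152  134   81 6755] ((551.5619506835938, -237.3701171875), (94.1027603149414, 60.84930419921875), 77.2271499633789)
```

View pics/g9.png

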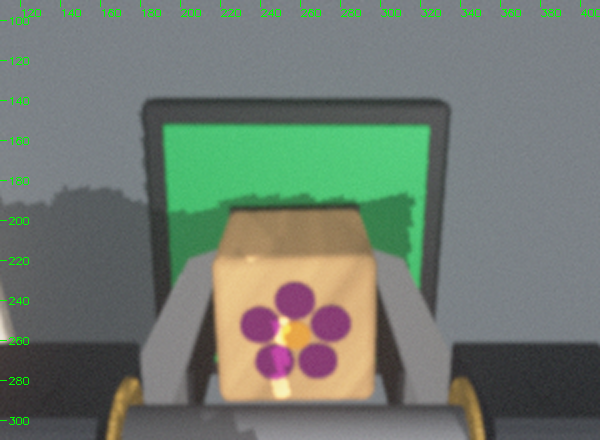

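The stamp is centred left-right on the green cushion (stamp centre at crop x 295, cushion at 296), and the far edge gives the pad centre as (0.535,−0.233). I'll lower and release.

```bash
python3 -m pendant '[{"hand":0.03,"tx":0,"ty":0,"tz":0.006,"rx":0,"ry":0,"rz":0},{"hand":0.03,"tx":0,"ty":0,"tz":0.012,"rx":0,"ry":0,"rz":0},{"hand":0.03,"tx":0,"ty":0,"tz":0.0125,"rx":0,"ry":0,"rz":0},{"hand":0.03,"tx":0,"ty":0,"tz":0.0125,"rx":0,"ry":0,"rz":0}]'
python3 -m pendant '[{"hand":0.065,"tx":0,"ty":0,"tz":0,"rx":0,"ry":0,"rz":0},{"hand":0.065,"tx":0,"ty":0,"tz":0,"rx":0,"ry":0,"rz":0},{"hand":0.065,"tx":0,"ty":0,"tz":0,"rx":0,"ry":0,"rz":0},{"hand":0.065,"tx":0,"ty":0,"tz":-0.05,"rx":0,"ry":0,"rz":0},{"hand":0.065,"tx":0,"ty":0,"tz":-0.1,"rx":0,"ry":0,"rz":0},{"hand":0.065,"tx":0,"ty":0,"tz":-0.1,"rx":0,"ry":0,"rz":0}]'
python3 - <<'E'
from h import *
for n in["side","scene"]:
    c=robot.read_camera(n)
    m=cv2.morphologyEx(mask(c,(140,60,50),(170,255,255)),cv2.MORPH_CLOSE,np.ones((9,9)));g,ce,s=big(m)
    print(n,"flower",s,plane(c,[ce],.066)[0].round(4))
S=robot.read_camera("side"); cv2.imwrite("pics/g10.png",np.hstack([crop(S,280,110,380,200,4),crop(S,90,210,190,300,4)]))
E
```

```text
clock: 19.25
ee_pos: [0.5357, -0.2332, 0.0439]
tool_rot: [0.0, 0.994, -0.109, 0.001]
wrist_force: [0.4, 0.1, 2.8]
width: 0.0444
clock: 20.0
ee_pos: [0.5379, -0.2345, 0.1488]
tool_rot: [0.002, 0.994, -0.109, 0.005]
wrist_force: [-1.1, -0.4, 0.5]
width: 0.0652
side flower [332 138  13   9  78] [ 0.5353 -0.2326  0.066 ]
scene flower [170 157  11  10  78] [ 0.5332 -0.2314  0.066 ]
```

View pics/g10.png

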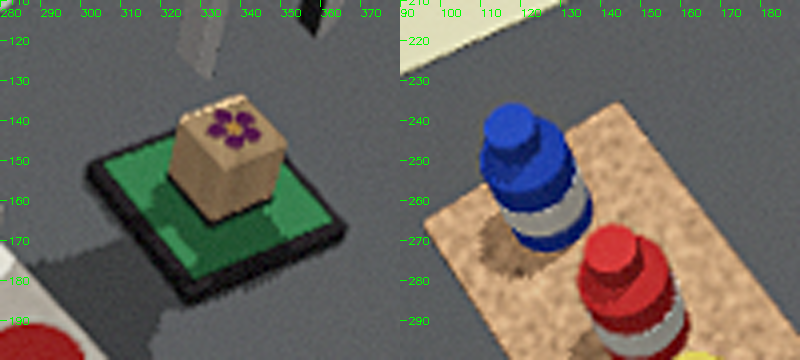

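The stamp stands upright, centred on the green cushion, at side pixel (335,150). Blue and red stand upright on the mat. Now I fetch red back to the mat's middle position.

```bash
python3 -m pendant '[{"hand":0.065,"tx":-0.012,"ty":-0.05,"tz":0,"rx":0,"ry":0,"rz":-2},{"hand":0.065,"tx":-0.026,"ty":-0.11,"tz":0,"rx":0,"ry":0,"rz":-4},{"hand":0.065,"tx":-0.04,"ty":-0.17,"tz":0,"rx":0,"ry":0,"rz":-6},{"hand":0.065,"tx":-0.054,"ty":-0.23,"tz":0,"rx":0,"ry":0,"rz":-8},{"hand":0.065,"tx":-0.069,"ty":-0.29,"tz":0,"rx":0,"ry":0,"rz":-10},{"hand":0.065,"tx":-0.083,"ty":-0.35,"tz":0,"rx":0,"ry":0,"rz":-12.5},{"hand":0.065,"tx":-0.097,"ty":-0.41,"tz":0,"rx":0,"ry":0,"rz":-12.5},{"hand":0.065,"tx":-0.108,"ty":-0.455,"tz":0,"rx":0,"ry":0,"rz":-12.5},{"hand":0.065,"tx":-0.114,"ty":-0.4795,"tz":0,"rx":0,"ry":0,"rz":-12.5},{"hand":0.065,"tx":-0.114,"ty":-0.4795,"tz":0,"rx":0,"ry":0,"rz":-12.5},{"hand":0.065,"tx":-0.114,"ty":-0.4795,"tz":0,"rx":0,"ry":0,"rz":-12.5}]'; python3 - <<'E'
from h import *
W=robot.read_camera("wrist"); o=robot.get_obs(); print(o["ee_pos"])
print([proj(W,(x,.26,.089)).round(1).tolist() for x in (.455,.5275,.6)])
cv2.imwrite("pics/g11.png",crop(W,170,30,350,320,2,20))
E
```

```text
clock: 21.52
ee_pos: [0.527, 0.2586, 0.1414]
tool_rot: [0.001, 1.0, -0.0, -0.001]
wrist_force: [-0.4, -0.1, 0.3]
width: 0.0649
[0.52734949 0.25837595 0.14194112]
[[[254.1, 288.3]], [[253.7, 208.4]], [[253.1, 113.6]]]
```

View pics/g11.png

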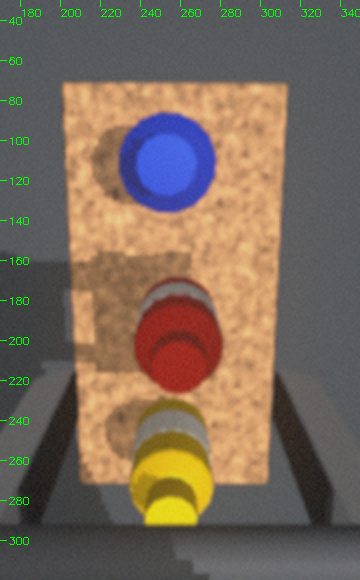

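Red's cap is at (260,210), about 3 mm toward −y of the jaw centre and within the jaw opening. I'll shift 2.5 mm and grip.

```bash
python3 -m pendant '[{"hand":0.065,"tx":-0.001,"ty":0.0025,"tz":0.03,"rx":0,"ry":0,"rz":0},{"hand":0.065,"tx":-0.001,"ty":0.0025,"tz":0.07,"rx":0,"ry":0,"rz":0},{"hand":0.065,"tx":-0.001,"ty":0.0025,"tz":0.1,"rx":0,"ry":0,"rz":0},{"hand":0.065,"tx":-0.001,"ty":0.0025,"tz":0.1,"rx":0,"ry":0,"rz":0},{"hand":0.03,"tx":-0.001,"ty":0.0025,"tz":0.1,"rx":0,"ry":0,"rz":0},{"hand":0.03,"tx":-0.001,"ty":0.0025,"tz":0.1,"rx":0,"ry":0,"rz":0},{"hand":0.03,"tx":-0.001,"ty":0.0025,"tz":0.1,"rx":0,"ry":0,"rz":0},{"hand":0.03,"tx":-0.001,"ty":0.0025,"tz":0.1,"rx":0,"ry":0,"rz":0},{"hand":0.03,"tx":-0.001,"ty":0.0025,"tz":0.06,"rx":0,"ry":0,"rz":0},{"hand":0.03,"tx":-0.001,"ty":0.0025,"tz":0.02,"rx":0,"ry":0,"rz":0},{"hand":0.03,"tx":-0.001,"ty":0.0025,"tz":-0.02,"rx":0,"ry":0,"rz":0},{"hand":0.03,"tx":-0.001,"ty":0.0025,"tz":-0.02,"rx":0,"ry":0,"rz":0}]' 20; python3 -c "
from workcell import robot; print(robot.get_obs()['ee_pos'])"
```

```text
clock: 23.08
ee_pos: [0.5286, 0.2582, 0.1669]
tool_rot: [-0.001, 1.0, 0.0, 0.004]
wrist_force: [-0.9, -0.0, -2.4]
width: 0.0397
[0.52858439 0.25823701 0.16693705]
```

```bash
python3 -m pendant '[{"hand":0.03,"tx":-0.001,"ty":0.04,"tz":0,"rx":0,"ry":0,"rz":0},{"hand":0.03,"tx":-0.003,"ty":0.095,"tz":0,"rx":0,"ry":0,"rz":0},{"hand":0.03,"tx":-0.005,"ty":0.15,"tz":0,"rx":0,"ry":0,"rz":0},{"hand":0.03,"tx":-0.007,"ty":0.205,"tz":0,"rx":0,"ry":0,"rz":0},{"hand":0.03,"tx":-0.009,"ty":0.26,"tz":0,"rx":0,"ry":0,"rz":0},{"hand":0.03,"tx":-0.011,"ty":0.31,"tz":0.01,"rx":0,"ry":0,"rz":0},{"hand":0.03,"tx":-0.011,"ty":0.331,"tz":0.03,"rx":0,"ry":0,"rz":0},{"hand":0.03,"tx":-0.011,"ty":0.331,"tz":0.065,"rx":0,"ry":0,"rz":0},{"hand":0.03,"tx":-0.011,"ty":0.331,"tz":0.095,"rx":0,"ry":0,"rz":0},{"hand":0.03,"tx":-0.011,"ty":0.331,"tz":0.105,"rx":0,"ry":0,"rz":0},{"hand":0.03,"tx":-0.011,"ty":0.331,"tz":0.105,"rx":0,"ry":0,"rz":0},{"hand":0.03,"tx":-0.011,"ty":0.331,"tz":0.105,"rx":0,"ry":0,"rz":0}]'
python3 - <<'E'
from h import *
W=robot.read_camera("wrist"); o=robot.get_obs(); print(o["ee_pos"],o["width"])
# fit dot circle in wrist image from red pixels outside the bottle is ambiguous -> view
S=robot.read_camera("side"); c=robot.read_camera("scene")
im=np.zeros((600,800,3),np.uint8); im[:480,:480]=crop(W,180,140,340,300,3,20); im[:240,490:790]=crop(S,250,140,325,200,4);im[250:490,490:790]=crop(c,205,140,280,200,4)
cv2.imwrite("pics/g12.png",im)
E
```

```text
clock: 24.58
ee_pos: [0.5165, -0.0737, 0.0591]
tool_rot: [0.0, 1.0, 0.0, 0.001]
wrist_force: [0.3, 0.7, -1.2]
width: 0.0392
[ 0.51673492 -0.07380988  0.05943283] 0.03969173505903429
```

View pics/g12.png

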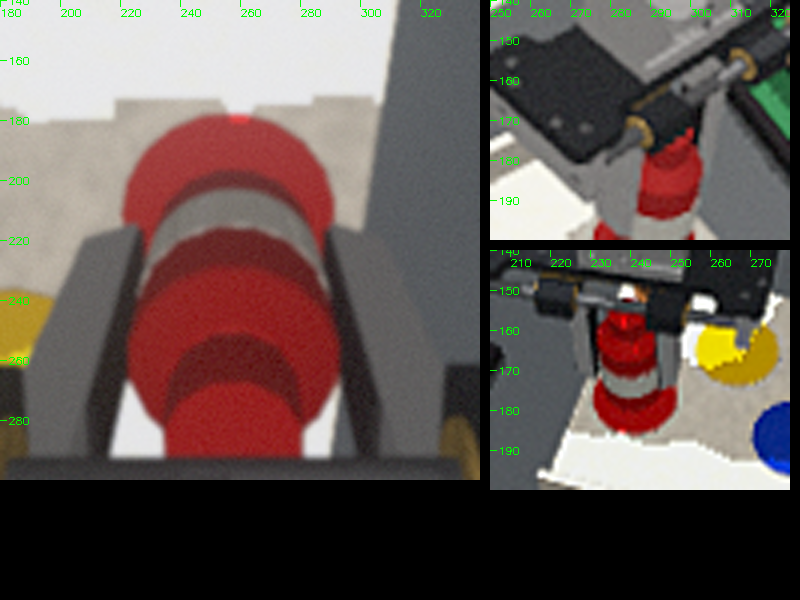

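Red is held over its dot: dot centre column about 256 native, bottle about 257.7, so roughly 1.5 mm to correct. I compute the along-x error from the dot's far edge at native row 177.7.

```bash
python3 - <<'E'
from h import *
W=robot.read_camera("wrist"); o=robot.get_obs(); print(o["ee_pos"])
print("far edge",plane(W,[(256,178),(220.7,208),(291,208)],.010))
E
```

```text
[ 0.51642132 -0.07378178  0.05921293]
far edge [[ 0.54266669 -0.0742794   0.01      ]
 [ 0.51872026 -0.04677075  0.01      ]
 [ 0.51864797 -0.10146211  0.01      ]]
```

```bash
python3 -m pendant '[{"hand":0.03,"tx":-0.001,"ty":-0.001,"tz":0.005,"rx":0,"ry":0,"rz":0},{"hand":0.03,"tx":-0.001,"ty":-0.001,"tz":0.009,"rx":0,"ry":0,"rz":0},{"hand":0.03,"tx":-0.001,"ty":-0.001,"tz":0.0095,"rx":0,"ry":0,"rz":0},{"hand":0.03,"tx":-0.001,"ty":-0.001,"tz":0.0095,"rx":0,"ry":0,"rz":0},{"hand":0.06,"tx":-0.001,"ty":-0.001,"tz":0.0095,"rx":0,"ry":0,"rz":0},{"hand":0.06,"tx":-0.001,"ty":-0.001,"tz":0.0095,"rx":0,"ry":0,"rz":0},{"hand":0.06,"tx":-0.001,"ty":-0.001,"tz":0.0095,"rx":0,"ry":0,"rz":0},{"hand":0.06,"tx":-0.001,"ty":-0.001,"tz":-0.04,"rx":0,"ry":0,"rz":0},{"hand":0.06,"tx":-0.001,"ty":-0.001,"tz":-0.085,"rx":0,"ry":0,"rz":0},{"hand":0.06,"tx":-0.001,"ty":-0.001,"tz":-0.085,"rx":0,"ry":0,"rz":0}]'; python3 -c "
from workcell import robot; print(robot.get_obs()['ee_pos'])"
```

```text
clock: 26.02
ee_pos: [0.5174, -0.0734, 0.1476]
tool_rot: [0.001, 1.0, -0.0, 0.005]
wrist_force: [-0.7, -0.5, -0.4]
width: 0.0603
[ 0.51738421 -0.07338028  0.14763767]
```

```bash
python3 -m pendant '[{"hand":0.065,"tx":-0.01,"ty":-0.06,"tz":0,"rx":0,"ry":0,"rz":0},{"hand":0.065,"tx":-0.02,"ty":-0.12,"tz":0,"rx":0,"ry":0,"rz":0},{"hand":0.065,"tx":-0.032,"ty":-0.18,"tz":0,"rx":0,"ry":0,"rz":0},{"hand":0.065,"tx":-0.043,"ty":-0.24,"tz":0,"rx":0,"ry":0,"rz":0},{"hand":0.065,"tx":-0.054,"ty":-0.3,"tz":0,"rx":0,"ry":0,"rz":0},{"hand":0.065,"tx":-0.0595,"ty":-0.332,"tz":0,"rx":0,"ry":0,"rz":0},{"hand":0.065,"tx":-0.0595,"ty":-0.332,"tz":0,"rx":0,"ry":0,"rz":0},{"hand":0.065,"tx":-0.0595,"ty":-0.332,"tz":0.01,"rx":0,"ry":0,"rz":0},{"hand":0.065,"tx":-0.0595,"ty":-0.332,"tz":0.05,"rx":0,"ry":0,"rz":0},{"hand":0.065,"tx":-0.0595,"ty":-0.332,"tz":0.085,"rx":0,"ry":0,"rz":0},{"hand":0.065,"tx":-0.0595,"ty":-0.332,"tz":0.1,"rx":0,"ry":0,"rz":0},{"hand":0.065,"tx":-0.0595,"ty":-0.332,"tz":0.1,"rx":0,"ry":0,"rz":0}]'
python3 -m pendant '[{"hand":0.03,"tx":0,"ty":0,"tz":0,"rx":0,"ry":0,"rz":0},{"hand":0.03,"tx":0,"ty":0,"tz":0,"rx":0,"ry":0,"rz":0},{"hand":0.03,"tx":0,"ty":0,"tz":0,"rx":0,"ry":0,"rz":0},{"hand":0.03,"tx":0,"ty":0,"tz":0,"rx":0,"ry":0,"rz":0},{"hand":0.03,"tx":0,"ty":0,"tz":-0.04,"rx":0,"ry":0,"rz":0},{"hand":0.03,"tx":0,"ty":0,"tz":-0.08,"rx":0,"ry":0,"rz":0},{"hand":0.03,"tx":0,"ty":0,"tz":-0.12,"rx":0,"ry":0,"rz":0},{"hand":0.03,"tx":0,"ty":0,"tz":-0.12,"rx":0,"ry":0,"rz":0}]'
```

```text
clock: 27.52
ee_pos: [0.4546, 0.258, 0.0416]
tool_rot: [0.001, 1.0, -0.001, -0.001]
wrist_force: [0.5, -0.7, -0.3]
width: 0.0652
clock: 28.52
ee_pos: [0.457, 0.2602, 0.1668]
tool_rot: [-0.002, 1.0, 0.0, 0.004]
wrist_force: [0.2, 0.3, -1.2]
width: 0.0398
```

```bash
python3 -m pendant '[{"hand":0.03,"tx":0.002,"ty":0.04,"tz":0,"rx":0,"ry":0,"rz":0},{"hand":0.03,"tx":0.004,"ty":0.095,"tz":0,"rx":0,"ry":0,"rz":0},{"hand":0.03,"tx":0.006,"ty":0.15,"tz":0,"rx":0,"ry":0,"rz":0},{"hand":0.03,"tx":0.008,"ty":0.205,"tz":0,"rx":0,"ry":0,"rz":0},{"hand":0.03,"tx":0.01,"ty":0.25,"tz":0,"rx":0,"ry":0,"rz":0},{"hand":0.03,"tx":0.0115,"ty":0.2725,"tz":0.01,"rx":0,"ry":0,"rz":0},{"hand":0.03,"tx":0.0115,"ty":0.2725,"tz":0.045,"rx":0,"ry":0,"rz":0},{"hand":0.03,"tx":0.0115,"ty":0.2725,"tz":0.08,"rx":0,"ry":0,"rz":0},{"hand":0.03,"tx":0.0115,"ty":0.2725,"tz":0.1,"rx":0,"ry":0,"rz":0},{"hand":0.03,"tx":0.0115,"ty":0.2725,"tz":0.105,"rx":0,"ry":0,"rz":0},{"hand":0.03,"tx":0.0115,"ty":0.2725,"tz":0.105,"rx":0,"ry":0,"rz":0},{"hand":0.03,"tx":0.0115,"ty":0.2725,"tz":0.105,"rx":0,"ry":0,"rz":0}]'
python3 - <<'E'
from h import *
W=robot.read_camera("wrist"); o=robot.get_obs(); print(o["ee_pos"],o["width"])
m=mask(W,(22,90,60),(34,255,255)); ys,xs=np.nonzero(m[150:225,190:330]); ys+=150; xs+=190
r=ys.min(); print("top row",r,xs[ys==r].mean())
for y in range(r+4,r+40,4): print(y,xs[ys==y].min(),xs[ys==y].max())
c=(xs.min()+xs.max())/2; print("dot col",c,plane(W,[(c,r)],.01))
cv2.imwrite("pics/g13.png",crop(W,180,140,340,300,3,20))
E
```

```text
clock: 30.02
ee_pos: [0.4674, -0.0132, 0.0589]
tool_rot: [0.0, 1.0, 0.0, 0.001]
wrist_force: [0.9, 0.4, -0.6]
width: 0.0397
[ 0.46744491 -0.01325439  0.05905255] 0.039784236102084265
top row 177 258.2
181 241 273
185 235 281
189 230 283
193 229 287
197 226 289
201 225 290
205 224 292
209 223 292
213 223 291
dot col 257.0 [[ 0.49426374 -0.01444697  0.01      ]]
```

The yellow dot is centred under the bottle: columns 223–292 give 257.5, with the jaw axis at 257.5. I'll lower and release with 0.5 mm of x correction.

```bash
python3 -m pendant '[{"hand":0.03,"tx":-0.0005,"ty":0,"tz":0.005,"rx":0,"ry":0,"rz":0},{"hand":0.03,"tx":-0.0005,"ty":0,"tz":0.009,"rx":0,"ry":0,"rz":0},{"hand":0.03,"tx":-0.0005,"ty":0,"tz":0.0095,"rx":0,"ry":0,"rz":0},{"hand":0.03,"tx":-0.0005,"ty":0,"tz":0.0095,"rx":0,"ry":0,"rz":0},{"hand":0.06,"tx":-0.0005,"ty":0,"tz":0.0095,"rx":0,"ry":0,"rz":0},{"hand":0.06,"tx":-0.0005,"ty":0,"tz":0.0095,"rx":0,"ry":0,"rz":0},{"hand":0.06,"tx":-0.0005,"ty":0,"tz":0.0095,"rx":0,"ry":0,"rz":0},{"hand":0.06,"tx":-0.0005,"ty":0,"tz":-0.04,"rx":0,"ry":0,"rz":0},{"hand":0.06,"tx":-0.0005,"ty":0,"tz":-0.085,"rx":0,"ry":0,"rz":0},{"hand":0.06,"tx":-0.0005,"ty":0,"tz":-0.085,"rx":0,"ry":0,"rz":0}]'
```

```text
clock: 31.32
ee_pos: [0.4689, -0.0136, 0.1474]
tool_rot: [0.001, 1.0, 0.0, 0.005]
wrist_force: [0.2, 0.2, -0.0]
width: 0.0594
```

```bash
python3 -m pendant '[{"hand":0.065,"tx":0.027,"ty":-0.054,"tz":0,"rx":0,"ry":0,"rz":0},{"hand":0.065,"tx":0.053,"ty":-0.108,"tz":0,"rx":0,"ry":0,"rz":0},{"hand":0.065,"tx":0.08,"ty":-0.162,"tz":0,"rx":0,"ry":0,"rz":0},{"hand":0.065,"tx":0.106,"ty":-0.216,"tz":0,"rx":0,"ry":0,"rz":0},{"hand":0.065,"tx":0.128,"ty":-0.26,"tz":0,"rx":0,"ry":0,"rz":0},{"hand":0.065,"tx":0.134,"ty":-0.2725,"tz":0,"rx":0,"ry":0,"rz":0},{"hand":0.065,"tx":0.134,"ty":-0.2725,"tz":0,"rx":0,"ry":0,"rz":0},{"hand":0.065,"tx":0.134,"ty":-0.2725,"tz":0.01,"rx":0,"ry":0,"rz":0},{"hand":0.065,"tx":0.134,"ty":-0.2725,"tz":0.05,"rx":0,"ry":0,"rz":0},{"hand":0.065,"tx":0.134,"ty":-0.2725,"tz":0.085,"rx":0,"ry":0,"rz":0},{"hand":0.065,"tx":0.134,"ty":-0.2725,"tz":0.1,"rx":0,"ry":0,"rz":0},{"hand":0.065,"tx":0.134,"ty":-0.2725,"tz":0.1,"rx":0,"ry":0,"rz":0}]'
python3 -m pendant '[{"hand":0.03,"tx":0,"ty":0,"tz":0,"rx":0,"ry":0,"rz":0},{"hand":0.03,"tx":0,"ty":0,"tz":0,"rx":0,"ry":0,"rz":0},{"hand":0.03,"tx":0,"ty":0,"tz":0,"rx":0,"ry":0,"rz":0},{"hand":0.03,"tx":0,"ty":0,"tz":0,"rx":0,"ry":0,"rz":0},{"hand":0.03,"tx":0,"ty":0,"tz":-0.04,"rx":0,"ry":0,"rz":0},{"hand":0.03,"tx":0,"ty":0,"tz":-0.08,"rx":0,"ry":0,"rz":0},{"hand":0.03,"tx":0,"ty":0,"tz":-0.12,"rx":0,"ry":0,"rz":0},{"hand":0.03,"tx":0,"ty":0,"tz":-0.12,"rx":0,"ry":0,"rz":0}]'
```

```text
clock: 32.83
ee_pos: [0.5992, 0.2581, 0.0418]
tool_rot: [0.001, 1.0, -0.001, -0.001]
wrist_force: [0.3, -0.3, -0.0]
width: 0.0649
clock: 33.83
ee_pos: [0.6021, 0.2598, 0.1671]
tool_rot: [-0.001, 1.0, -0.0, 0.004]
wrist_force: [0.2, 0.5, -1.4]
width: 0.0395
```

```bash
python3 -m pendant '[{"hand":0.03,"tx":-0.013,"ty":0.04,"tz":0,"rx":0,"ry":0,"rz":0},{"hand":0.03,"tx":-0.03,"ty":0.09,"tz":0,"rx":0,"ry":0,"rz":0},{"hand":0.03,"tx":-0.047,"ty":0.14,"tz":0,"rx":0,"ry":0,"rz":0},{"hand":0.03,"tx":-0.063,"ty":0.19,"tz":0,"rx":0,"ry":0,"rz":0},{"hand":0.03,"tx":-0.074,"ty":0.224,"tz":0.01,"rx":0,"ry":0,"rz":0},{"hand":0.03,"tx":-0.074,"ty":0.224,"tz":0.045,"rx":0,"ry":0,"rz":0},{"hand":0.03,"tx":-0.074,"ty":0.224,"tz":0.08,"rx":0,"ry":0,"rz":0},{"hand":0.03,"tx":-0.074,"ty":0.224,"tz":0.1,"rx":0,"ry":0,"rz":0},{"hand":0.03,"tx":-0.074,"ty":0.224,"tz":0.105,"rx":0,"ry":0,"rz":0},{"hand":0.03,"tx":-0.074,"ty":0.224,"tz":0.105,"rx":0,"ry":0,"rz":0},{"hand":0.03,"tx":-0.074,"ty":0.224,"tz":0.105,"rx":0,"ry":0,"rz":0}]'
python3 - <<'E'
from h import *
W=robot.read_camera("wrist"); o=robot.get_obs(); print(o["ee_pos"],o["width"])
m=mask(W,(105,120,40),(128,255,255)); ys,xs=np.nonzero(m[150:225,190:330]); ys+=150; xs+=190
r=ys.min(); print("top row",r,xs[ys==r].mean())
for y in range(r+4,r+40,4): print(y,xs[ys==y].min(),xs[ys==y].max())
c=(xs.min()+xs.max())/2; print("dot col",c,plane(W,[(c,r)],.01))
E
```

```text
clock: 35.2
ee_pos: [0.5268, 0.0353, 0.0588]
tool_rot: [0.0, 1.0, 0.0, 0.001]
wrist_force: [-0.3, -0.1, -1.4]
width: 0.0396
[0.5269527  0.03533369 0.05906185] 0.03962457431815257
top row 178 259.5
182 241 274
186 236 280
190 231 284
194 229 287
198 226 289
202 225 290
206 224 292
210 224 292
214 225 289
dot col 258.0 [[0.55295969 0.03337682 0.01      ]]
```

```bash
python3 -m pendant '[{"hand":0.03,"tx":-0.001,"ty":0,"tz":0.005,"rx":0,"ry":0,"rz":0},{"hand":0.03,"tx":-0.001,"ty":0,"tz":0.009,"rx":0,"ry":0,"rz":0},{"hand":0.03,"tx":-0.001,"ty":0,"tz":0.0095,"rx":0,"ry":0,"rz":0},{"hand":0.03,"tx":-0.001,"ty":0,"tz":0.0095,"rx":0,"ry":0,"rz":0},{"hand":0.06,"tx":-0.001,"ty":0,"tz":0.0095,"rx":0,"ry":0,"rz":0},{"hand":0.06,"tx":-0.001,"ty":0,"tz":0.0095,"rx":0,"ry":0,"rz":0},{"hand":0.06,"tx":-0.001,"ty":0,"tz":0.0095,"rx":0,"ry":0,"rz":0},{"hand":0.06,"tx":-0.001,"ty":0,"tz":-0.04,"rx":0,"ry":0,"rz":0},{"hand":0.06,"tx":-0.001,"ty":0,"tz":-0.085,"rx":0,"ry":0,"rz":0},{"hand":0.06,"tx":-0.025,"ty":0.03,"tz":-0.13,"rx":0,"ry":0,"rz":0},{"hand":0.06,"tx":-0.06,"ty":0.055,"tz":-0.17,"rx":0,"ry":0,"rz":0},{"hand":0.06,"tx":-0.06,"ty":0.055,"tz":-0.17,"rx":0,"ry":0,"rz":0}]'
python3 -m pendant '[{"hand":0.06,"tx":0,"ty":0,"tz":0,"rx":0,"ry":0,"rz":0},{"hand":0.06,"tx":0,"ty":0,"tz":0,"rx":0,"ry":0,"rz":0},{"hand":0.06,"tx":0,"ty":0,"tz":0,"rx":0,"ry":0,"rz":0}]'
python3 - <<'E'
from h import *
W,S,D=[robot.read_camera(n) for n in ["wrist","side","scene"]]; print(robot.get_obs()["ee_pos"])
im=np.zeros((600,800,3),np.uint8); im[:600,:400]=crop(W,160,60,360,360,2,20); im[:300,400:800]=crop(S,200,110,400,260,2,20); im[300:,400:800]=crop(D,150,130,350,280,2,20)
cv2.imwrite("pics/g14.png",im)
E
```

```text
clock: 36.75
ee_pos: [0.4669, -0.0211, 0.2325]
tool_rot: [0.001, 1.0, -0.001, 0.005]
wrist_force: [0.3, 0.2, 0.1]
width: 0.0601
clock: 37.12
ee_pos: [0.466, -0.0191, 0.2262]
tool_rot: [-0.0, 1.0, 0.001, -0.002]
wrist_force: [0.6, -0.0, 0.6]
width: 0.0603
[ 0.46613837 -0.01937133  0.22713299]
```

View pics/g14.png

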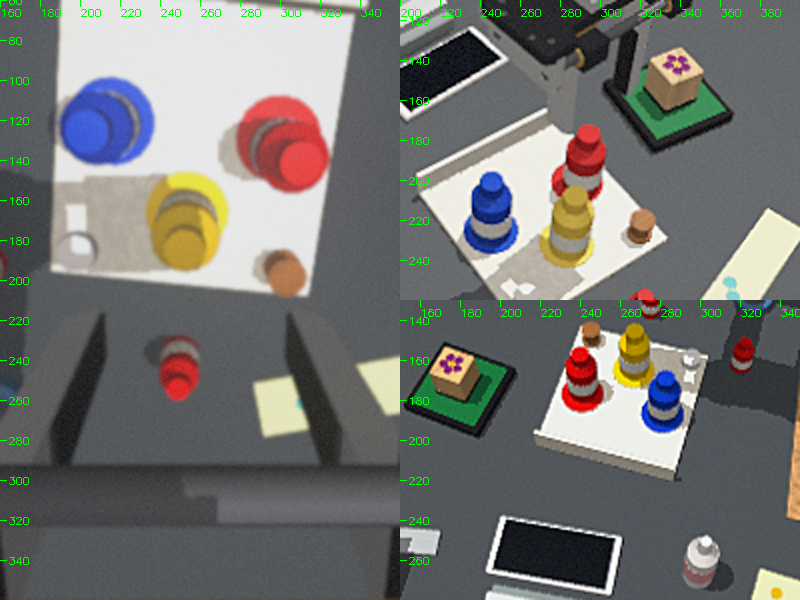

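All three bottles stand upright on their own dots, the stamp is upright on the pad and the glue bottle stands. As a numeric check, I use the cap tops in the wrist view: red (311.5,141.5), blue (202.5,125.5), yellow (253.5,183).

```bash
python3 - <<'E'
from h import *
W,S=robot.read_camera("wrist"),robot.read_camera("side")
for n,w,s,d in [("red",(311.5,141.5),(294,176.5),(.5153,-.0735)),("blue",(202.5,125.5),(246,201),(.5262,.0348)),("yel",(253.5,183),(287,208.5),(.467,-.0136))]:
    print(n,"wrist err mm",((plane(W,[w],.095)[0,:2]-d)*1000).round(1),"side",((plane(S,[s],.095)[0,:2]-[0,.0017]-d)*1000).round(1))
E
```

```text
red wrist err mm [-5.3 -2.3] side [-6.2  0.5]
blue wrist err mm [-0.3 -0.8] side [-3.8  0.5]
yel wrist err mm [-0.5 -3.1] side [-4.3  2. ]
```

Blue and yellow check out within camera error. Red seems 3–5 mm toward −x; its x was never jaw-centred. I mend it by re-gripping with the jaws along x, which centres it on the dot's x.

```bash
python3 -m pendant '[{"hand":0.07,"tx":0.01,"ty":0.01,"tz":0,"rx":0,"ry":0,"rz":-10},{"hand":0.07,"tx":0.02,"ty":0.02,"tz":0,"rx":0,"ry":0,"rz":-20},{"hand":0.07,"tx":0.03,"ty":0.03,"tz":0.01,"rx":0,"ry":0,"rz":-30},{"hand":0.07,"tx":0.04,"ty":0.04,"tz":0.02,"rx":0,"ry":0,"rz":-40},{"hand":0.07,"tx":0.05,"ty":0.0535,"tz":0.03,"rx":0,"ry":0,"rz":-50},{"hand":0.07,"tx":0.05,"ty":0.0535,"tz":0.04,"rx":0,"ry":0,"rz":-60},{"hand":0.07,"tx":0.05,"ty":0.0535,"tz":0.06,"rx":0,"ry":0,"rz":-70},{"hand":0.07,"tx":0.05,"ty":0.0535,"tz":0.07,"rx":0,"ry":0,"rz":-80},{"hand":0.07,"tx":0.05,"ty":0.0535,"tz":0.08,"rx":0,"ry":0,"rz":-90},{"hand":0.07,"tx":0.05,"ty":0.0535,"tz":0.085,"rx":0,"ry":0,"rz":-90},{"hand":0.07,"tx":0.05,"ty":0.0535,"tz":0.085,"rx":0,"ry":0,"rz":-90}]'
python3 - <<'E'
from h import *
W=robot.read_camera("wrist"); o=robot.get_obs(); print(o["ee_pos"],o["tool_rot"].round(3))
for k,(lo,hi) in {"all":((0,120,90),(6,255,255)),"bright":((0,120,200),(8,255,255))}.items():
    m=mask(W,lo,hi)|mask(W,(172,)+lo[1:],(180,255,255))
    n,l,s,c=cv2.connectedComponentsWithStats(m)
    for i in range(1,n):
        if s[i,4]>60: print(k,s[i],c[i].round(1))
print(proj(W,(.5155,-.0735,.095)),proj(W,(.5155,-.0735,.07)),proj(W,(.5155,-.0735,.01)))
E
```

```text
clock: 38.75
ee_pos: [0.516, -0.0731, 0.1427]
tool_rot: [-0.0, 0.708, 0.706, -0.0]
wrist_force: [1.3, -0.3, 0.7]
width: 0.0701
[ 0.51625666 -0.07320428  0.1431804 ] [0.    0.708 0.706 0.   ]
all [ 65 107  42  30 956] [ 86.3 121.6]
all [109 108  11  23  65] [116.1 118.9]
all [ 229  158   54   67 2318] [254.6 191.9]
bright [ 67 115  16  17 214] [ 74.5 122.6]
bright [269 161  14  41 323] [275.6 180. ]
bright [235 198  35  26 623] [250.5 210.3]
[[256.78398617 209.57199226]] [[256.84582631 199.61893868]] [[256.95440732 182.14241537]]
```

The wrist numbers confirm it: the cap centre column is about 252 against an expected 256.8, so about −3 mm in x. I close the jaws to centre it.

```bash
python3 -m pendant '[{"hand":0.07,"tx":0,"ty":0,"tz":0.04,"rx":0,"ry":0,"rz":0},{"hand":0.07,"tx":0,"ty":0,"tz":0.08,"rx":0,"ry":0,"rz":0},{"hand":0.07,"tx":0,"ty":0,"tz":0.094,"rx":0,"ry":0,"rz":0},{"hand":0.07,"tx":0,"ty":0,"tz":0.094,"rx":0,"ry":0,"rz":0},{"hand":0.03,"tx":0,"ty":0,"tz":0.094,"rx":0,"ry":0,"rz":0},{"hand":0.03,"tx":0,"ty":0,"tz":0.094,"rx":0,"ry":0,"rz":0},{"hand":0.03,"tx":0,"ty":0,"tz":0.094,"rx":0,"ry":0,"rz":0},{"hand":0.03,"tx":0,"ty":0,"tz":0.094,"rx":0,"ry":0,"rz":0}]' 8
python3 -m pendant '[{"hand":0.065,"tx":0,"ty":0,"tz":0,"rx":0,"ry":0,"rz":0},{"hand":0.065,"tx":0,"ty":0,"tz":0,"rx":0,"ry":0,"rz":0},{"hand":0.065,"tx":0,"ty":0,"tz":0,"rx":0,"ry":0,"rz":0},{"hand":0.065,"tx":0,"ty":0,"tz":-0.05,"rx":0,"ry":0,"rz":0},{"hand":0.065,"tx":0,"ty":0,"tz":-0.094,"rx":0,"ry":0,"rz":0},{"hand":0.065,"tx":0,"ty":0,"tz":-0.094,"rx":0,"ry":0,"rz":0},{"hand":0.065,"tx":0,"ty":0,"tz":-0.094,"rx":0,"ry":0,"rz":0}]'
python3 - <<'E'
from h import *
W=robot.read_camera("wrist"); o=robot.get_obs(); print(o["ee_pos"])
for k,(lo,hi) in {"all":((0,120,90),(6,255,255)),"bright":((0,120,200),(8,255,255))}.items():
    m=mask(W,lo,hi)|mask(W,(172,)+lo[1:],(180,255,255))
    n,l,s,c=cv2.connectedComponentsWithStats(m)
    for i in range(1,n):
        if s[i,4]>60: print(k,s[i],c[i].round(1))
E
```

```text
clock: 39.8
ee_pos: [0.5163, -0.0733, 0.0498]
tool_rot: [0.0, 0.707, 0.707, 0.0]
wrist_force: [-2.8, -0.4, 3.7]
width: 0.0393
clock: 40.67
ee_pos: [0.5157, -0.0731, 0.1422]
tool_rot: [-0.0, 0.707, 0.707, -0.0]
wrist_force: [-0.3, -0.5, -0.5]
width: 0.0652
[ 0.5152056  -0.07295083  0.14126829]
all [ 66 107  41  30 959] [ 86.7 121.3]
all [110 108  11  23  62] [116.5 119.3]
all [ 232  158   51   67 2257] [257.4 192. ]
bright [ 67 114  17  17 214] [ 74.5 122.4]
bright [277 167   6  24  96] [279.5 178.8]
bright [232 168   8  26 122] [235.4 180.4]
bright [244 198  35  26 616] [258.7 210.4]
```

Red is now symmetric on its dot: the crescents are 8 px on the left and 6 px on the right. I back off, make a last numeric check and hand in.

```bash
python3 -m pendant '[{"hand":0.065,"tx":0,"ty":-0.03,"tz":-0.05,"rx":0,"ry":0,"rz":0},{"hand":0.065,"tx":0.02,"ty":-0.09,"tz":-0.1,"rx":0,"ry":0,"rz":0},{"hand":0.065,"tx":0.03,"ty":-0.13,"tz":-0.12,"rx":0,"ry":0,"rz":0},{"hand":0.065,"tx":0.03,"ty":-0.13,"tz":-0.12,"rx":0,"ry":0,"rz":0},{"hand":0.065,"tx":0.03,"ty":-0.13,"tz":-0.12,"rx":0,"ry":0,"rz":0}]'
python3 - <<'E'
from h import *
W,S,D=[robot.read_camera(n) for n in ["wrist","side","scene"]]
f0=cv2.imread("pics/side0.png")[:,:,::-1]; roi=np.s_[145:195,140:175]
print("glue change",np.abs(S["frame"][roi].astype(int)-f0[roi]).mean())
for n,c in(("side",S),("scene",D)):
    m=cv2.morphologyEx(mask(c,(140,60,50),(170,255,255)),cv2.MORPH_CLOSE,np.ones((9,9)));g,ce,s=big(m); print(n,"flower",plane(c,[ce],.066)[0].round(4))
# bottle-in-dot: hull of upper (shoulder) projections vs colours at scene
for k,(x,y),(lo,hi) in [("red",(.5155,-.0735),((0,120,60),(6,255,255))),("yel",(.467,-.0136),((20,90,60),(34,255,255))),("blu",(.5262,.0348),((105,120,40),(128,255,255)))]:
    for n,c in(("side",S),("scene",D)):
        m=mask(c,lo,hi); e=proj(c,(x,y,.05))[0]; sel=np.zeros_like(m); cv2.circle(sel,(int(e[0]),int(e[1])),34,255,-1); m&=sel
        top=np.nonzero(m.any(1))[0][0]; rows=m[top+3:top+7]; cols=np.nonzero(rows.any(0))[0]
        w=plane(c,[((cols[0]+cols[-1])/2,top+3.5)],.095)[0]; print(k,n,"cap err mm",((w[:2]-[x,y])*1000).round(1))
print(robot.hand_in())
E
```

```text
clock: 41.35
ee_pos: [0.386, -0.0432, 0.2613]
tool_rot: [-0.001, 0.707, 0.707, -0.0]
wrist_force: [0.5, -0.1, -1.2]
width: 0.065
glue change 13.94095238095238
side flower [ 0.5306 -0.2354  0.066 ]
scene flower [ 0.5332 -0.2314  0.066 ]
red side cap err mm [2.1 0.8]
red scene cap err mm [-1.4  4.9]
yel side cap err mm [1.7 0.6]
yel scene cap err mm [-5.4  2.2]
blu side cap err mm [-0.6  0.8]
blu scene cap err mm [-1.9  0. ]
the job is handed in; nothing more can be done
None
```

The job is done and handed in at about 42 s. I moved all three bottles to the cork mat, then stood the stamp on the green ink pad. After that I put each bottle back on the dot of its own colour; red and yellow had been swapped. Everything stayed upright, and the largest wrist force in the readings I took was under about 10 N.

**Mended:** red first stood about 3 mm off in x. I gripped it again along x to centre it, and its dot now shows evenly on both sides.

**Last checks:**
- **Bottles:** the side camera puts all three cap centres within about 2 mm of their dot centres. The scene camera disagrees, with up to 5 mm for red and yellow. Its readings are coarser, and it had been 2–3 mm off elsewhere.
- **Stamp:** the scene camera gives it within 1 mm of the pad centre. Just after release the side camera gave within 2 mm. The last side-camera reading was about 5 mm away, but nothing had touched the stamp since, so I take it as a partial view, possibly hidden by the arm. I did not confirm this.
- **Glue bottle:** it is upright in the last picture viewed, and the arm never went near it. My numeric before/after comparison of its image area showed some change. That may be the arm or its shadow, so the comparison settles nothing.

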